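Load the transformer test box, cam its lid bolt home and change over the feed

ROBOT

A 7-joint arm with a two-finger parallel gripper is mounted at the origin on a cart in front of the work surface, level with it; the furniture and walls round the work are solid. World frame = base frame: x ahead of the robot, y to its left, z up, the work surface at z = 0. Lengths are in m, angles in rad, forces in N, time in s.
With the tool pointing down it reaches from about 0.425 to 0.925 m from the base axis. Payload 6.8 kg.
Tool frame: the origin (TCP) lies on the centre line of the jaws, within the pads' length; the fingertips stand 8 mm ahead of it and the grasp point (between the pads) lies 11 mm behind it (bot.tips_ahead is the distance from the TCP to the fingertips, in m); z points along the fingers, y is the line along which they close (so a half turn about z gives the same grasp; the last joint's range is limited). The gripper opens to 85 mm and grips with 20 to 120 N. Pads are 22 mm wide; open, the fingers measure 114 mm over their backs; the gripper's body (76 mm by 85 mm) begins 54 mm behind the grasp point. The pads swing forward as they close: fully open they stand 13 mm farther back than shut.
Start: joints at [1.184, 0.477, 0.022, 1.555, -0.011, 1.109, -0.083], TCP at [0.186, -0.649, 0.239] pointing down, gripper open.
Joint ranges: [-2.96, 2.96], [-0.34, 2.1], [-1.41, 1.46], [0.24, 2.44], [-1.37, 4.51], [0.17, 1.92], [-2.96, 2.96]. Speed limits (rad/s): [2.39, 2.39, 3.14, 3.14, 3.14, 3.14, 3.14].

INTERFACE

Orientations are given as a unit quaternion [w, x, y, z].
In Python, from station import bot gives the robot as it stands.
- The arm moves only by the tool send_rows, never from a script. Its argument "deltas" is text: rows parted by semicolons, each of 4 numbers parted by spaces: the shift along the tool's x, y, z in m, then the turn about the tool's z in degrees. In form: x y z spin; .... A call has 1 to 5 rows; each row is the pose to reach, as a shift and turn from the pose commanded when the call began, along the tool's axes at that moment; what a row does not reach only later rows make up. A row lasts 1/10 s, in which the tool goes at most 50 mm and 8.59 degrees, less where a joint would pass 70% of its speed; a pose out of reach is approached as far as the arm can. A call with a gripper value outside its range is refused whole. "claw" is the opening, from 0 (shut) to 1 (fully open), set as the call begins (left out, the last holds). The fingers move at their own pace and stop on an object; "force" is the grip in N (left out, the last holds). Time passes only in rows, so rows that repeat a pose let the fingers close. It gives the time, the measured TCP pose, the force, the opening and the grip force at its end, in the units of the state.
- bot.get_obs(): the state, without advancing time (a new reading comes with each control period).
- bot.read_camera(name): name is "scene" or "top" or "wrist"; returns a dict with "img" (420x560x3 uint8, red, green, blue), "depth" (420x560 float32, m along the optical axis (not along the pixel's ray), 0 where there is no reading), "fx", "fy", "cx", "cy" (pixels), "dist_coeffs" ([k1, k2, p1, p2, k3] as OpenCV has them; the pictures are not rectified), "camera_from_world" (4x4, takes a point from world to camera coordinates). Camera axes: x right, y up, looking along -z (the intrinsics and any distortion apply to the point x, -y, -z); pixel columns grow to the right and rows downward; lengths in m; the calibration is good to about 2 mm. A picture is of the moment at which its call begins.
- bot.hand_in(): hands the job in; it is judged then, once.
Trained networks look in a picture, given as the dict that the camera call returned (one of the last four; its "shot" number tells which), for a name from the list of things; names that differ only in an ending like _2 or _b are one class to them, and where a whole thing is asked for, a point or a joint stands for the part that bears it (a point fixed in the world has none). Each returns a list of dicts, best first, with "confidence" (0 to 1); they miss things now and then, are a little off and sometimes report something else, mostly with a low value. They report only what shows in the picture. A call takes as long as a camera call. They do not tell look-alikes from the thing itself.
- bot.masks_of(picture, query): "mask" (420x560 bool, what is visible of it).
- bot.landmark_of(picture, query): "xyz" ([x, y, z] in m, in world coordinates, good to about 4 mm: a listed point, or the origin of a listed thing).
The state is a dict: "t": time; "q": joint angles; "joint_vel": joint speeds; "joint_torque": joint torques, N m; "eef_pos": TCP position; "tool_rot": TCP orientation; "contact_force": force on the tool from outside, world axes, zero at the start; "torque": the same for the moment, N m; "gripper_width": opening from 0.0 (shut) to 1.0 (fully open); "grasp_force": force on a finger pad.
Only numpy, scipy, OpenCV 4.12 (cv2) and the standard library are available. Lean on these libraries where they do the work, as an engineer would, in place of code of your own. Each camera call takes 0.05 s, during which the arm holds its last target. There are 200 camera calls.

TASK

The test rig is still on its left feed: move the changeover switch to its upright centre-off position, pause there for more than a second, and leave it off while you work. Lift the case lid back until it rests on its stop, set every transformer from the bench down on the floor of the case, close the lid, and crank the cam until the follower rests on the cam's high dwell, so that the bolt stays pushed out over the lid. Only then throw the switch fully over to the right; leave the other things on the bench where they are.

Things in the scene. Friction and masses are not known exactly. Their poses are not given: they have to be found in the camera images.
- case_in (a point): centre of the inner floor of the open grey case of the fixed test rig, 5 mm above the bench, with the rig's axes: x from front (robot side) to hinge side, y left, z up. Inside 110 (x) by 150 (y) mm, 39 deep, walls 5, rim 44 mm above the bench. The rig, 305 mm long in y, also carries the cam unit right of the case (block 110 x 118 mm, 40 high, under the crank)
- lid (a joint): hinge of the case's flat aluminium lid (120 x 160 mm, 4 mm thick): 0 shut, grows as it is raised, 1.9 on its stop leaning back past upright (upright is 1.57). Loose: it falls shut from below upright and falls back onto the stop from beyond it
- lid_hinge (a point): middle of the lid's hinge line, on the case's back edge, 46 mm above the bench; its y axis (the rig's y) is the hinge line
- lid_tab (a point): holding point on the lid's black pull tab, a bar 18 mm wide (rig y), 8 mm thick, that sticks out 38 mm from the middle of the lid's free edge in the lid's plane; the point is 26 mm out from that edge, 146 mm from the hinge line, 48 mm above the bench when shut with nothing below it. Its axes turn with the lid (the rig's when shut)
- crank (a joint): camshaft angle, vertical shaft, turns without end, rad, anticlockwise from above. 0 (or any full turn): middle of the high dwell, arm to the rig's -x, cam nose to the follower. Within 0.55 of it the follower is on the dwell and the crank stays; to about 1.5 rad it is on a flank, where the follower's spring turns a released crank back to low; beyond, low. Under 6 N at the knob
- cam_axis (a point): point on the camshaft's axis, over the middle of the cam block, at the height of the middle of the crank's knob, 92 mm above the bench; it has the rig's axes
- crank_knob (a point): middle of the crank's upright black round knob, 36 mm high and 20 mm thick, which spins freely on its pin; it travels round cam_axis at 50 mm radius. The crank arm below it is 70 mm above the bench at its top, the knob's foot 74 mm, its top 110 mm
- follower (a joint): travel of the follower with the lid bolt, toward the case (rig +y), m: 0 on the cam's low round (bolt clear of the lid), 0.0135 to 0.014 on the high dwell (bolt lies over the lid's right edge, some 2 mm above it). A spring of 2 to 4 N holds it against the cam
- selector (a joint): lever of the changeover switch, rad: -0.6 fully left, 0 upright is centre off, +0.6 fully right (right is the box's -y). It stays where it is left, with no click, about 2 N at the knob
- switch_pivot (a point): pivot of that lever, on top of the fixed grey switch box (80 mm in x, 96 mm in y, 40 mm high); it has the box's axes (x away from the robot, y left, z up); the lever swings about x
- switch_knob (a point): centre of the black ball (24 mm thick) at the end of the lever, 58 mm from the pivot
- transformer_1_mid (a point): middle, half-way up, of a small transformer (black core with a yellow winding), base 36 x 36 mm, 26 mm high, 34 mm wide between its sides either way; z up, x and y along its sides; two or three of the three listed are there, standing on the bench, and an absent one reads None
- transformer_2_mid (a point): the same of another such transformer; absent (None) on some starts
- transformer_3_mid (a point): the same of another such transformer; absent (None) on some starts
- capacitor_mid (a point): bystander: dark upright capacitor, 22 mm thick, 32 mm high; point 9 mm above its foot
- tape_mid (a point): bystander: roll of tape, 54 mm, 18 mm high
- plug_mid (a point): bystander: white connector, 22 x 12 x 11 mm
- wick_mid (a point): bystander: flat orange reel of wick, 45 x 83 x 10 mm
- paste_pot_mid (a point): bystander: round teal and white pot, 54 mm, 27 mm high
- cutters_mid (a point): bystander: side cutters with yellow grips, 135 x 91 x 12 mm
Not all that is in view belongs to the job. Leave any green or red look-alike of the part that bears transformer_3_mid alone.

How it is judged:
On the way, in this order (a step that is already met when the one before it is completed fails the run):
1. the switch stands at centre off for a second (value of joint selector between -0.15 and 0.15 rad), for 1 s.
2. the lid rests on its stop (all of step 1 and value of joint lid above 1.82 rad), for 0.4 s.
3. all transformers lie on the floor of the open case (x of transformer_1_mid in the frame of case_in between -0.053 and 0.053 m and y of transformer_1_mid in the frame of case_in between -0.073 and 0.073 m and z of transformer_1_mid in the frame of case_in between 0 and 0.024 m and x of transformer_2_mid in the frame of case_in between -0.053 and 0.053 m and y of transformer_2_mid in the frame of case_in between -0.073 and 0.073 m and z of transformer_2_mid in the frame of case_in between 0 and 0.024 m and x of transformer_3_mid in the frame of case_in between -0.053 and 0.053 m and y of transformer_3_mid in the frame of case_in between -0.073 and 0.073 m and z of transformer_3_mid in the frame of case_in between 0 and 0.024 m and value of joint lid above 1.7 rad), for 0.3 s.
4. the lid is shut with the transformers inside (x of transformer_1_mid in the frame of case_in between -0.053 and 0.053 m and y of transformer_1_mid in the frame of case_in between -0.073 and 0.073 m and z of transformer_1_mid in the frame of case_in between 0 and 0.024 m and x of transformer_2_mid in the frame of case_in between -0.053 and 0.053 m and y of transformer_2_mid in the frame of case_in between -0.073 and 0.073 m and z of transformer_2_mid in the frame of case_in between 0 and 0.024 m and x of transformer_3_mid in the frame of case_in between -0.053 and 0.053 m and y of transformer_3_mid in the frame of case_in between -0.073 and 0.073 m and z of transformer_3_mid in the frame of case_in between 0 and 0.024 m and value of joint lid below 0.06 rad), for 0.3 s.
5. the follower rests on the high dwell, the lid shut and the switch still off (all of step 1 and value of joint follower above 0.0125 m and value of joint lid below 0.06 rad), for 0.5 s.
At the end, for the whole second after the job is handed in: every transformer that is present rests on the case's floor, the lid is shut (under 0.06 rad), the follower rests on the dwell (over 12.5 mm of its 14 mm) with the crank still, and the switch is fully right (over 0.45 rad) (all of step 4 and value of joint follower above 0.0125 m and value of joint selector above 0.45 rad and velocity of joint crank between -0.1 and 0.1 rad/s); the robot touches nothing.
It fails at once if the lid is raised while the switch is not at centre off (value of joint lid above 0.2 rad and (value of joint selector above 0.3 rad or value of joint selector below -0.3 rad)).
It fails at once if the switch is thrown to the right before the follower has pushed the bolt out (value of joint selector above 0.35 rad and value of joint follower below 0.011 m).
It fails at once if a bystander is moved more than 6 cm (distance of any of capacitor_mid, tape_mid, plug_mid, wick_mid, paste_pot_mid, cutters_mid from where it was at the start of the episode above 0.06 m).
Of transformer_1, transformer_2, transformer_3 only 2 to 3 are there at a start; the rules pass over those that are not, and their reading is None.
At some moment in a run one of transformer_1, transformer_2, transformer_3 may be knocked a few centimetres aside while the robot is not near it.
Once in a run the grip may slacken for a moment while it holds something.
It also fails if it takes over 208 s, if anything falls off the work surface, if the arm or the gripper's body presses on something with over 40 N, if the wrist force passes 120 N, or if a joint passes its speed limit or range.

## Working session

There is one attempt and no reset: what is moved stays moved. The work goes in short steps, Python scripts to look and compute and a tool call to move; the robot and the scene stay as the last step left them, time stands still between calls to the robot, and variables do not carry over. Pictures are saved under pics/ and viewed, at most 17 in all, crops included, and the job is handed in when it is done.

Besides the shell and the picture viewer there is one more tool, called after "Request:" as name(argument=value, ...) on one line, values as JSON. send_rows: Moves the arm, as the interface text tells. Its arguments: {"type":"object","properties":{"deltas":{"type":"string"},"claw":{"type":"number"},"force":{"type":"number"}},"required":["deltas"]}

```bash
ls; mkdir -p pics
cat > h.py <<'E'
import numpy as np, cv2
from station import bot
def shot(name,save=None):
    p=bot.read_camera(name)
    if save: cv2.imwrite('pics/'+save+'.png',p['img'][:,:,::-1])
    return p
def toworld(p,u,v,d):
    K=np.array([[p['fx'],0,p['cx']],[0,p['fy'],p['cy']],[0,0,1.]])
    n=cv2.undistortPoints(np.array([[[u,v]]],float),K,np.array(p['dist_coeffs'],float))[0,0]
    c=np.array([n[0]*d,-n[1]*d,-d,1.])
    return (np.linalg.inv(p['camera_from_world'])@c)[:3]
E
python3 - <<'E'
from h import *
o=bot.get_obs();print(o)
for c in('scene','top'):
    p=shot(c,c+'0')
    print(c,np.round(np.linalg.inv(p['camera_from_world'])[:3,3],3))
    for q in ['case_in','lid_tab','lid_hinge','cam_axis','crank_knob','switch_pivot','switch_knob','transformer_1_mid','capacitor_mid','tape_mid','plug_mid','wick_mid','paste_pot_mid','cutters_mid']:
        print(q,[(np.round(r['xyz'],3).tolist(),round(r['confidence'],2)) for r in bot.landmark_of(p,q)][:5])
E
```

```text
pics
{'t': 0.0, 'q': array([ 1.18386738,  0.47782585,  0.02234392,  1.55649123, -0.01149433,
        1.1092835 , -0.08313304]), 'joint_vel': array([ 0.0005122 ,  0.00103776, -0.00040668, -0.00083348, -0.00067241,
       -0.00148069,  0.00052396]), 'joint_torque': array([-3.41715540e-04, -5.96451902e+01,  1.60803560e+00, -2.81198859e+01,
        1.25677296e-02,  9.32341442e-03, -2.07666908e-06]), 'eef_pos': array([ 0.18559739, -0.6483638 ,  0.23829173]), 'tool_rot': array([-9.17504081e-04,  9.90298001e-01,  1.38956777e-01, -2.03552469e-04]), 'contact_force': array([-0.06944815,  0.48323552, -0.94514891]), 'torque': array([0.05208975, 0.01800862, 0.04682774]), 'grasp_force': 0.0, 'gripper_width': 0.9955230410716011}
scene [-0.081  0.364  0.97 ]
case_in [([0.592, 0.018, 0.001], 0.57)]
lid_tab [([0.502, 0.022, 0.048], 0.72)]
lid_hinge [([0.654, 0.012, 0.044], 0.94), ([0.506, 0.02, 0.049], 0.67)]
cam_axis [([0.582, -0.143, 0.095], 0.9), ([0.376, -0.315, 0.009], 0.3)]
crank_knob [([0.637, -0.144, 0.091], 0.72)]
switch_pivot [([0.51, 0.302, 0.04], 0.87)]
switch_knob [([0.516, 0.334, 0.094],
[... 411 characters left out ...]
.82)]
top [0.29  0.025 1.695]
case_in []
lid_tab [([0.506, 0.022, 0.051], 0.76)]
lid_hinge [([0.652, 0.012, 0.048], 0.67), ([0.746, -0.255, 0.012], 0.42)]
cam_axis [([0.581, -0.146, 0.092], 0.96)]
crank_knob [([0.632, -0.14, 0.091], 0.95)]
switch_pivot [([0.506, 0.306, 0.04], 0.85), ([0.388, 0.098, 0.014], 0.5)]
switch_knob [([0.51, 0.334, 0.089], 0.39)]
transformer_1_mid [([0.446, -0.256, 0.013], 0.72)]
capacitor_mid [([0.372, -0.312, 0.01], 0.64)]
tape_mid [([0.379, -0.122, 0.003], 0.73)]
plug_mid [([0.386, 0.097, 0.008], 0.46)]
wick_mid [([0.746, -0.252, 0.011], 0.6), ([0.507, 0.333, 0.089], 0.36)]
paste_pot_mid [([0.757, -0.006, 0.008], 0.78)]
cutters_mid [([0.383, -0.005, 0.008], 0.79)]
```

View pics/scene0.png

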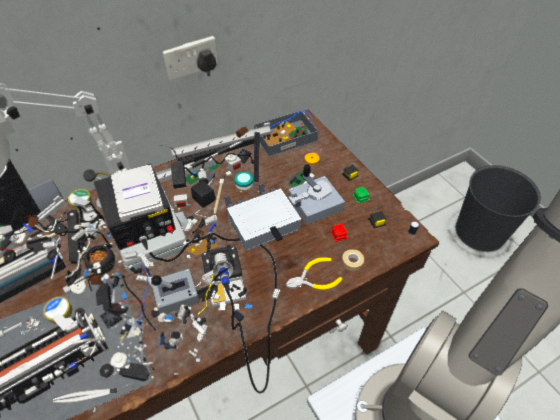

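View pics/top0.png

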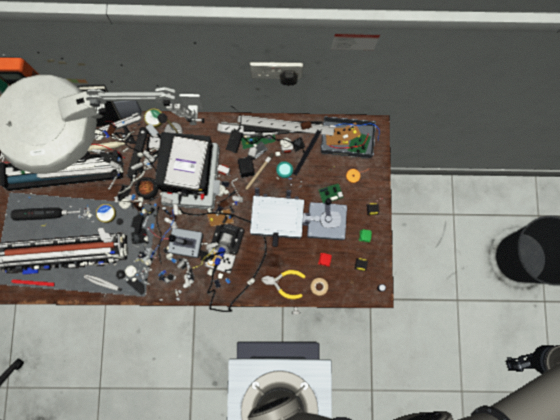

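The pictures show two yellow/black transformers at top pixels (372,209) and (361,264), with look-alikes at green (366,235) and red (325,259). The case is at (277,216), the cam unit at (327,221) and the switch at (185,241). Next I'll look closer with the wrist camera.

Request:
send_rows(deltas="0 0 -0.05 8;0 0 -0.1 16;0 0 -0.12 16;0 0 -0.12 16", claw=1, force=30)

```text
t: 1.9
eef_pos: [0.1863, -0.6506, 0.3642]
tool_rot: [0.004, 1.0, -0.0, 0.001]
contact_force: [0.0, -0.2, 0.2]
gripper_width: 0.997
grasp_force: 0.0
```

Request:
send_rows(deltas="0.03 -0.04 0 0;0.06 -0.08 0 0;0.09 -0.12 0 0;0.12 -0.16 0 0;0.15 -0.2 0 0")

```text
t: 2.4
eef_pos: [0.3365, -0.4468, 0.3582]
tool_rot: [-0.001, 1.0, -0.0, -0.0]
contact_force: [0.8, 0.7, 0.5]
gripper_width: 1.002
grasp_force: 0.0
```

Request:
send_rows(deltas="0.03 -0.04 0 0;0.06 -0.08 0 0;0.09 -0.12 0 0;0.12 -0.16 0 0;0.15 -0.2 0 0")

```text
t: 2.9
eef_pos: [0.4863, -0.2471, 0.3584]
tool_rot: [-0.0, 1.0, -0.0, -0.001]
contact_force: [0.7, -0.4, -0.2]
gripper_width: 0.999
grasp_force: 0.0
```

```bash
cat >> h.py <<'E'
from scipy.spatial.transform import Rotation as Rn
def Rt(o): 
    q=o['tool_rot'];return Rn.from_quat([q[1],q[2],q[3],q[0]])
def state():
    o=bot.get_obs();M=Rt(o).as_matrix()
    print('t %.2f'%o['t'],'tcp',np.round(o['eef_pos'],4),'yaw %.2f'%np.degrees(np.arctan2(M[1,0],M[0,0])),'z',np.round(M[:,2],3),'q',np.round(o['q'],2),'F',np.round(o['contact_force'],1),'w %.3f g %.1f'%(o['gripper_width'],o['grasp_force']))
    return o
def lm(p,qs):
    for q in qs: print(q,[(np.round(r['xyz'],4).tolist(),round(r['confidence'],2)) for r in bot.landmark_of(p,q)][:6])
E
python3 - <<'E'
from h import *
state()
p=shot('wrist','w1');print(np.round(np.linalg.inv(p['camera_from_world']),3))
lm(p,['case_in','lid_tab','lid_hinge','cam_axis','crank_knob','transformer_1_mid'])
E
```

```text
t 2.90 tcp [ 0.4863 -0.2471  0.3584] yaw -0.01 z [-0.001  0.    -1.   ] q [ 0.53  0.18 -0.2   1.7   0.04  1.27 -1.25] F [ 0.7 -0.4 -0.2] w 0.999 g 0.0
[[ 0.001  0.954  0.301  0.563]
 [-1.     0.001 -0.    -0.247]
 [-0.    -0.301  0.954  0.494]
 [ 0.     0.     0.     1.   ]]
case_in []
lid_tab [([0.3912, 0.0969, 0.0056], 0.65), ([0.5082, 0.0229, 0.0487], 0.6)]
lid_hinge [([0.6528, 0.0115, 0.0485], 0.74)]
cam_axis [([0.5782, -0.1465, 0.0954], 0.9), ([0.4479, -0.2551, 0.0174], 0.7)]
crank_knob [([0.6326, -0.1452, 0.0949], 0.67)]
transformer_1_mid [([0.4451, -0.2573, 0.0163], 0.95)]
```

View pics/w1.png

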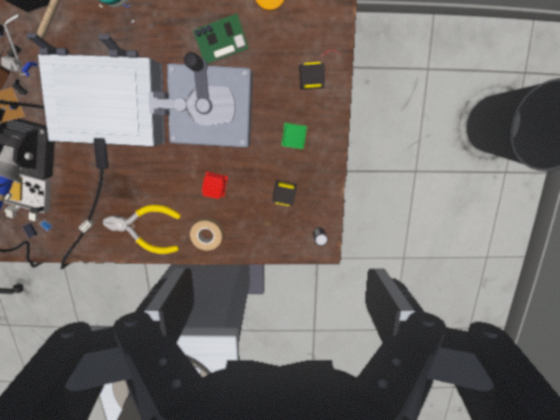

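Request:
send_rows(deltas="0 -0.05 0 0;0 -0.1 0 0;0 -0.15 0 0;0 -0.2 0 0;0 -0.25 0 0")

```text
t: 3.75
eef_pos: [0.4856, 0.0011, 0.3594]
tool_rot: [0.0, 1.0, -0.002, 0.0]
contact_force: [1.8, 0.2, -0.4]
gripper_width: 1.0
grasp_force: 0.0
```

```bash
cat >> h.py <<'E'
def cloud(p,mask):
    v,u=np.nonzero(mask&(p['depth']>0))
    return np.array([toworld(p,a,b,p['depth'][b,a]) for a,b in zip(u,v)])
def rect(P):
    (c,s,a)=cv2.minAreaRect((P[:,:2]*1000).astype(np.float32));return np.round(c,1),np.round(s,1),round(a,1)
E
python3 - <<'E'
from h import *
state()
p=shot('wrist','w2')
lm(p,['case_in','lid_tab','lid_hinge','cam_axis','crank_knob','switch_pivot','switch_knob','transformer_1_mid'])
for q in ['lid','transformer_1_mid']:
  for m in bot.masks_of(p,q)[:4]:
    P=cloud(p,m['mask'])
    if len(P)>20:
      z=np.median(P[:,2]);T=P[abs(P[:,2]-z)<.012]
      print(q,round(m['confidence'],2),m['mask'].sum(),'z',round(z,4),rect(T))
E
```

```text
t 3.75 tcp [0.4856 0.0011 0.3594] yaw -0.22 z [ 0.    -0.001 -1.   ] q [ 0.25  0.09 -0.4   1.81  0.04  1.25 -1.74] F [ 1.8  0.2 -0.4] w 1.000 g 0.0
case_in []
lid_tab [([0.5093, 0.0243, 0.0474], 0.91)]
lid_hinge [([0.6518, 0.0119, 0.0472], 0.86), ([0.5782, -0.1467, 0.0954], 0.73)]
cam_axis []
crank_knob [([0.6309, -0.1421, 0.0935], 0.73), ([0.5079, 0.0216, 0.0468], 0.55)]
switch_pivot [([0.5076, 0.3022, 0.0438], 0.62), ([0.5086, 0.0231, 0.0457], 0.31)]
switch_knob [([0.5111, 0.3338, 0.0851], 0.93)]
transformer_1_mid [([0.4448, -0.2556, 0.0176], 0.89), ([0.5752, -0.1473, 0.0929], 0.72)]
lid 0.93 10593 z 0.0502 (array([578.2,  16.2]), array([160.1, 164.9]), 86.0)
lid 0.31 654 z 0.0185 (array([ 375. , -120.6]), array([52.1, 53.6]), 89.9)
transformer_1_mid 0.74 569 z 0.0262 (array([ 447.7, -255.3]), array([34.9, 34.5]), 77.7)
```

Request:
send_rows(deltas="0 -0.05 0 0;0 -0.1 0 0;0 -0.15 0 0;0 -0.2 0 0")

```text
t: 4.7
eef_pos: [0.4863, 0.202, 0.3595]
tool_rot: [0.0, 1.0, -0.001, 0.0]
contact_force: [0.5, 0.1, 0.6]
gripper_width: 0.996
grasp_force: 0.0
```

Run:
```python
from h import *
state()
p=shot('wrist','w3')
lm(p,['case_in','lid_tab','lid_hinge','switch_pivot','switch_knob','transformer_1_mid'])
for q in ['lid','selector','transformer_1_mid']:
  for m in bot.masks_of(p,q)[:4]:
    P=cloud(p,m['mask'])
    if len(P)>20:
      z=np.median(P[:,2]);T=P[abs(P[:,2]-z)<.012]
      print(q,round(m['confidence'],2),m['mask'].sum(),'z',round(z,4),'max',round(P[:,2].max(),3),rect(T))
```

```text
t 4.70 tcp [0.4863 0.202  0.3595] yaw -0.13 z [ 0.001 -0.    -1.   ] q [-0.02  0.18 -0.56  1.72  0.1   1.27 -2.18] F [0.5 0.1 0.6] w 0.996 g 0.0
case_in []
lid_tab [([0.5097, 0.0225, 0.0481], 0.95)]
lid_hinge [([0.6551, 0.0126, 0.0491], 0.72)]
switch_pivot [([0.5091, 0.3015, 0.0436], 0.95)]
switch_knob [([0.51, 0.3334, 0.0867], 0.59)]
transformer_1_mid [([0.4458, -0.2558, 0.0156], 0.88)]
lid 0.66 10216 z 0.0502 max 0.055 (array([579.5,  16. ]), array([161.1, 165.9]), 86.7)
selector 0.97 538 z 0.0797 max 0.103 (array([515.5, 325.2]), array([26. , 17.8]), 25.8)
selector 0.18 10208 z 0.0502 max 0.055 (array([579.3,  16. ]), array([161. , 164.8]), 86.7)
transformer_1_mid 0.69 599 z 0.025 max 0.03 (array([ 448.3, -254.4]), array([37. , 33.8]), 76.5)
```

View pics/w3.png

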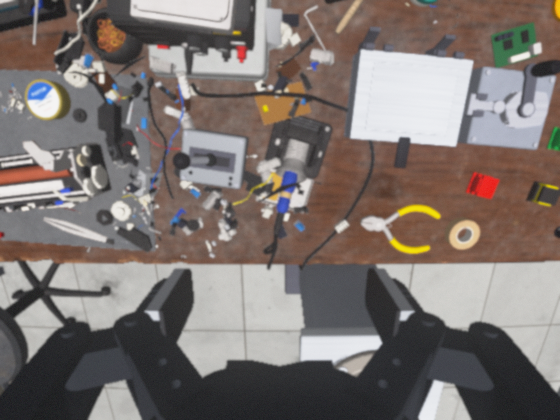

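No third transformer shows around the switch; the switch knob is at (181,160) and leans left. I'll turn the hand so the jaws close along x, then grip the ball.

Request:
send_rows(deltas="0.01 -0.05 0 8;0.02 -0.1 0 16;0.024 -0.132 0 24;0.024 -0.132 0 32;0.024 -0.132 0 40")

```text
t: 5.7
eef_pos: [0.5098, 0.3335, 0.3542]
tool_rot: [0.004, 0.953, -0.304, -0.003]
contact_force: [0.5, -0.3, -2.3]
gripper_width: 1.005
grasp_force: 0.0
```

Request:
send_rows(deltas="0 0 0 8.5;0 0 0 17;0 0 0 25.5;0 0 0 34;0 0 0 42")

```text
t: 6.2
eef_pos: [0.5109, 0.3293, 0.3461]
tool_rot: [0.021, 0.886, -0.463, -0.011]
contact_force: [0.9, 0.3, -2.3]
gripper_width: 1.001
grasp_force: 0.0
```

Request:
send_rows(deltas="0 0 0.04 6;0 0 0.08 12;0 0 0.12 12;0 0 0.15 12;0 0 0.15 12")

```text
t: 6.7
eef_pos: [0.5023, 0.3248, 0.1921]
tool_rot: [0.026, 0.834, -0.551, -0.01]
contact_force: [-0.3, -0.9, 0.1]
gripper_width: 1.0
grasp_force: 0.0
```

Run:
```python
from h import *
state()
p=shot('wrist','w4')
lm(p,['switch_pivot','switch_knob'])
p=shot('scene')
lm(p,['switch_pivot','switch_knob'])
```

```text
t 6.70 tcp [0.5023 0.3248 0.1921] yaw -66.93 z [-0.046 -0.033 -0.998] q [-1.36  0.63  1.    1.79 -0.57  1.11 -2.89] F [-0.3 -0.9  0.1] w 1.000 g 0.0
switch_pivot [([0.5112, 0.3038, 0.0445], 0.98)]
switch_knob [([0.5144, 0.3354, 0.0879], 0.79)]
switch_pivot []
switch_knob []
```

Request:
send_rows(deltas="0 0 -0.04 -8;0 0 -0.08 -16;0 0 -0.12 -25;0 0 -0.12 -33;0 0 -0.12 -42")

```text
t: 7.5
eef_pos: [0.5109, 0.3295, 0.3188]
tool_rot: [0.016, 0.976, -0.216, -0.015]
contact_force: [-0.6, -0.3, -0.7]
gripper_width: 1.002
grasp_force: 0.0
```

```bash
python3 -c "
from h import *
state()"
```

```text
t 7.50 tcp [0.5109 0.3295 0.3188] yaw -25.03 z [-0.036 -0.025 -0.999] q [-1.31  0.44  0.9   1.63 -0.35  1.29 -2.35] F [-0.6 -0.3 -0.7] w 1.002 g 0.0
```

Request:
send_rows(deltas="0 0 0 -8.5;0 0 0 -17;0 0 0 -25.5;0 0 0 -34;0 0 0 -42")

```text
t: 8.0
eef_pos: [0.5102, 0.3292, 0.3173]
tool_rot: [0.01, 0.989, 0.148, -0.021]
contact_force: [1.2, 0.1, -0.4]
gripper_width: 1.002
grasp_force: 0.0
```

Request:
send_rows(deltas="0 0 0 -8.5;0 0 0 -17;0 0 0 -25.5;0 0 0 -34;0 0 0 -42")

```text
t: 8.5
eef_pos: [0.5103, 0.3292, 0.3172]
tool_rot: [0.002, 0.87, 0.492, -0.023]
contact_force: [0.8, -0.7, 0.1]
gripper_width: 0.999
grasp_force: 0.0
```

```bash
python3 -c "
from h import *
state()"
```

```text
t 8.50 tcp [0.5103 0.3292 0.3172] yaw 59.00 z [-0.038 -0.027 -0.999] q [-1.09  0.36  0.56  1.62 -0.2   1.26 -1.03] F [ 0.8 -0.7  0.1] w 0.999 g 0.0
```

```bash
cat >> h.py <<'E'
def go(xyz,yaw=None,o=None):
    """tool-frame delta for the GRASP POINT to reach xyz (world), yaw of tool x in deg"""
    o=o or bot.get_obs();M=Rt(o).as_matrix();g=o['eef_pos']-.011*M[:,2]
    d=M.T@(np.array(xyz)-g);y=np.degrees(np.arctan2(M[1,0],M[0,0]))
    print('delta',np.round(d,4),'spin',None if yaw is None else round((y-yaw+180)%360-180,1))
E
python3 -c "
from h import *
go([.511,.334,.2],86);go([.511,.334,.09],86)"
```

```text
delta [0.0095 0.0004 0.1279] spin -27.0
delta [0.0142 0.0025 0.2378] spin -27.0
```

Request:
send_rows(deltas="0.01 0 0.04 -8;0.01 0 0.08 -16;0.01 0 0.12 -24;0.01 0 0.128 -27;0.01 0 0.128 -27")

```text
t: 9.0
eef_pos: [0.5094, 0.3336, 0.1868]
tool_rot: [-0.003, 0.733, 0.68, -0.025]
contact_force: [0.6, 0.8, 0.6]
gripper_width: 1.0
grasp_force: 0.0
```

```bash
python3 -c "
from h import *
state()
p=shot('wrist','w5');lm(p,['switch_pivot','switch_knob'])
for m in bot.masks_of(p,'switch_knob')[:1]:
    P=cloud(p,m['mask']);print(P.min(0),P.max(0))
go([.511,.334,.09],86)"
```

```text
t 9.00 tcp [0.5094 0.3336 0.1868] yaw 85.68 z [-0.041 -0.03  -0.999] q [-0.99  0.47  0.42  1.75 -0.22  1.01 -0.56] F [0.6 0.8 0.6] w 1.000 g 0.0
switch_pivot [([0.5066, 0.3015, 0.0434], 0.75), ([0.5106, 0.337, 0.0859], 0.53)]
switch_knob [([0.5105, 0.3364, 0.0873], 0.96)]
delta [0.002  0.0037 0.1102] spin -0.4
```

View pics/w5.png

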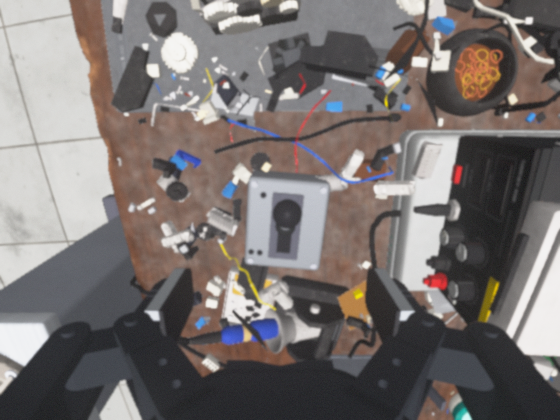

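Request:
send_rows(deltas="0.002 0.003 0.04 0;0.002 0.003 0.08 0;0.002 0.003 0.11 0;0.002 0.003 0.11 0;0.002 0.003 0.11 0")

```text
t: 9.7
eef_pos: [0.5093, 0.3335, 0.0787]
tool_rot: [-0.003, 0.733, 0.68, -0.024]
contact_force: [0.3, -0.6, 0.9]
gripper_width: 0.996
grasp_force: 0.0
```

Request:
send_rows(deltas="0 0 0 0;0 0 0 0;0 0 0 0;0 0 0 0;0 0 0 0", claw=0.1, force=25)

```text
t: 10.2
eef_pos: [0.5114, 0.3332, 0.0787]
tool_rot: [-0.002, 0.733, 0.679, -0.022]
contact_force: [5.4, -0.9, 1.0]
gripper_width: 0.259
grasp_force: 24.4
```

```bash
python3 -c "
from h import *
state();go([.5085,.302,.1],None)"
```

```text
t 10.20 tcp [0.5114 0.3332 0.0787] yaw 85.65 z [-0.034 -0.027 -0.999] q [-0.95  0.61  0.36  1.82 -0.28  0.81 -0.51] F [ 5.4 -0.9  1. ] w 0.259 g 24.4
delta [-0.032  -0.0011 -0.0093] spin None
```

Request:
send_rows(deltas="-0.008 0 -0.004 0;-0.016 0 -0.007 0;-0.025 -0.001 -0.009 0;-0.033 -0.001 -0.01 0;-0.033 -0.001 -0.01 0")

```text
t: 10.7
eef_pos: [0.5065, 0.2993, 0.0891]
tool_rot: [-0.003, 0.734, 0.679, -0.024]
contact_force: [3.9, -1.2, 1.1]
gripper_width: 0.26
grasp_force: 25.1
```

Request:
send_rows(deltas="0 0 0 0;0 0 0 0;0 0 0 0;0 0 0 0", claw=1)

```text
t: 11.1
eef_pos: [0.5048, 0.3008, 0.0882]
tool_rot: [-0.003, 0.733, 0.68, -0.025]
contact_force: [-0.1, 1.1, 0.5]
gripper_width: 0.921
grasp_force: 0.0
```

Request:
send_rows(deltas="0 0 -0.05 0;0 0 -0.1 0;0 0 -0.15 0;0 0 -0.15 0;0 0 -0.15 0")

```text
t: 11.6
eef_pos: [0.5117, 0.3053, 0.2394]
tool_rot: [-0.003, 0.733, 0.68, -0.023]
contact_force: [0.2, 0.6, -1.3]
gripper_width: 1.001
grasp_force: 0.0
```

```bash
python3 -c "
from h import *
state()
p=shot('wrist','w6');lm(p,['switch_pivot','switch_knob'])
go([.5093,.0235,.22],-4)"
```

```text
t 11.60 tcp [0.5117 0.3053 0.2394] yaw 85.73 z [-0.038 -0.026 -0.999] q [-0.98  0.39  0.44  1.74 -0.18  1.1  -0.55] F [ 0.2  0.6 -1.3] w 1.001 g 0.0
switch_pivot [([0.5092, 0.303, 0.045], 0.86)]
switch_knob [([0.5088, 0.3044, 0.0945], 0.75)]
delta [-0.2795  0.021   0.036 ] spin 89.7
```

Request:
send_rows(deltas="-0.05 0.004 0 8;-0.1 0.008 0 16;-0.15 0.012 0 24;-0.2 0.016 0 32;-0.24 0.02 0 40")

```text
t: 12.25
eef_pos: [0.512, 0.0608, 0.2438]
tool_rot: [0.005, 0.923, 0.385, -0.025]
contact_force: [0.8, 0.4, 0.1]
gripper_width: 0.997
grasp_force: 0.0
```

Request:
send_rows(deltas="0 0 0 8;0 0 0 16;0 0 0 24;0 0 0 32;0 0 0 40")

```text
t: 12.75
eef_pos: [0.5124, 0.0639, 0.2436]
tool_rot: [0.014, 0.999, 0.047, -0.022]
contact_force: [-0.1, 0.4, 0.2]
gripper_width: 1.001
grasp_force: 0.0
```

```bash
python3 -c "
from h import *
state()
p=shot('wrist','w7');lm(p,['lid_tab','lid_hinge'])
go([.5093,.0235,.20],-4)"
```

```text
t 12.75 tcp [0.5124 0.0639 0.2436] yaw 5.30 z [-0.043 -0.03  -0.999] q [-0.94  0.3   0.84  1.93 -0.23  1.06 -1.47] F [-0.1  0.4  0.2] w 1.001 g 0.0
lid_tab [([0.5093, 0.0202, 0.047], 0.81)]
lid_hinge [([0.6536, 0.0117, 0.0467], 0.76)]
delta [-0.0054  0.0388  0.0562] spin 9.8
```

Request:
send_rows(deltas="-0.005 0.039 0.02 5;-0.005 0.039 0.05 9.5;-0.005 0.039 0.056 9.5;-0.005 0.039 0.056 9.5")

```text
t: 13.3
eef_pos: [0.5092, 0.0235, 0.1893]
tool_rot: [0.015, 0.999, -0.031, -0.021]
contact_force: [-0.3, 0.2, 0.7]
gripper_width: 1.004
grasp_force: 0.0
```

```bash
python3 -c "
from h import *
state()
p=shot('wrist','w8');lm(p,['lid_tab','lid_hinge'])
for m in bot.masks_of(p,'lid_tab')[:2]:
    P=cloud(p,m['mask']);print(m['confidence'],len(P),rect(P),np.percentile(P[:,2],[10,50,90]))
go([.509,.0225,.05],-4)"
```

```text
t 13.30 tcp [0.5092 0.0235 0.1893] yaw -3.61 z [-0.043 -0.029 -0.999] q [-0.85  0.38  0.84  2.01 -0.32  0.94 -1.48] F [-0.3  0.2  0.7] w 1.004 g 0.0
lid_tab [([0.51, 0.0214, 0.0467], 0.77)]
lid_hinge [([0.653, 0.0121, 0.0489], 0.57)]
0.81 27577 (array([579.1,  14.5]), array([188.3, 168.2]), 86.1) [0.04878035 0.05014868 0.05150469]
delta [ 0.0034 -0.0028  0.1521] spin 0.3
```

View pics/w8.png

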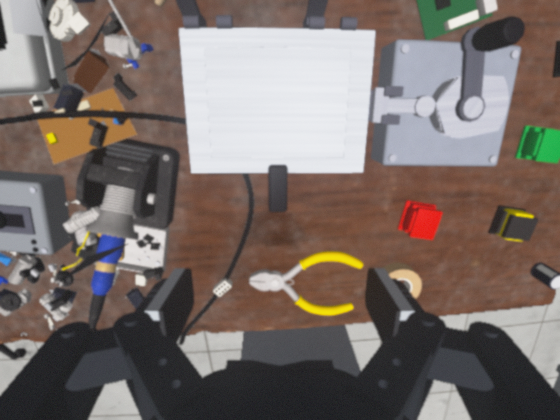

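Request:
send_rows(deltas="0.002 -0.002 0.05 0;0.002 -0.002 0.1 0;0.002 -0.002 0.15 0;0.002 -0.002 0.153 0;0.002 -0.002 0.153 0")

```text
t: 14.0
eef_pos: [0.5063, 0.0206, 0.0379]
tool_rot: [0.015, 0.999, -0.033, -0.02]
contact_force: [1.8, 0.6, 1.0]
gripper_width: 0.999
grasp_force: 0.0
```

Request:
send_rows(deltas="0 0 0 0;0 0 0 0;0 0 0 0;0 0 0 0;0 0 0 0", claw=0.05, force=25)

```text
t: 14.5
eef_pos: [0.5064, 0.0204, 0.038]
tool_rot: [0.015, 0.999, -0.033, -0.019]
contact_force: [-1.1, 2.2, 6.3]
gripper_width: 0.203
grasp_force: 27.4
```

```bash
python3 -c "
from h import *
o=state();M=Rt(o).as_matrix()
g=o['eef_pos']-.011*M[:,2];print(g)
h=np.array([.6535,.012,.047]);c=np.radians(-4);r=.1455
for a in [0,.2,.4,.6,.8,1.,1.2,1.4,1.57,1.7,1.8]:
    f=lambda a:h+np.array([-r*np.cos(a)*np.cos(c),-r*np.cos(a)*np.sin(c),r*np.sin(a)])
    print(a,np.round(M.T@(f(a)-f(0)),3))"
```

```text
t 14.50 tcp [0.5064 0.0204 0.038 ] yaw -3.86 z [-0.039 -0.028 -0.999] q [-0.67  0.61  0.63  2.1  -0.56  0.65 -1.28] F [-1.1  2.2  6.3] w 0.203 g 27.4
[0.50685062 0.02070619 0.04899806]
0 [0. 0. 0.]
0.2 [ 0.002  0.001 -0.029]
0.4 [ 0.009  0.002 -0.057]
0.6 [ 0.022  0.003 -0.083]
0.8 [ 0.04   0.003 -0.106]
1.0 [ 0.062  0.004 -0.125]
1.2 [ 0.088  0.005 -0.139]
1.4 [ 0.115  0.005 -0.148]
1.57 [ 0.14   0.005 -0.151]
1.7 [ 0.159  0.005 -0.15 ]
1.8 [ 0.173  0.005 -0.148]
```

Request:
send_rows(deltas="0.002 0.001 -0.029 0;0.009 0.002 -0.057 0;0.022 0.003 -0.083 0;0.04 0.003 -0.106 0;0.062 0.004 -0.125 0", force=40)

```text
t: 15.0
eef_pos: [0.5716, 0.0163, 0.1607]
tool_rot: [0.015, 0.999, -0.033, -0.021]
contact_force: [4.7, 0.1, -9.5]
gripper_width: 0.203
grasp_force: 40.6
```

```bash
python3 -c "
from h import *
o=state();M=Rt(o).as_matrix();print(o['eef_pos']-.011*M[:,2])"
```

```text
t 15.00 tcp [0.5716 0.0163 0.1607] yaw -3.81 z [-0.043 -0.028 -0.999] q [-0.72  0.53  0.78  1.89 -0.41  0.95 -1.39] F [ 4.7  0.1 -9.5] w 0.203 g 40.6
[0.57208413 0.01663867 0.17164636]
```

Good, still held at about 1 rad. I'll carry on past upright.

Request:
send_rows(deltas="0.026 0.001 -0.014 0;0.053 0.001 -0.023 0;0.078 0.001 -0.026 0;0.097 0.001 -0.025 0;0.111 0.001 -0.023 0")

```text
t: 15.5
eef_pos: [0.6859, 0.0087, 0.1802]
tool_rot: [0.014, 0.999, -0.033, -0.019]
contact_force: [-0.8, 2.7, 7.7]
gripper_width: 0.203
grasp_force: 46.7
```

Request:
send_rows(deltas="0 0 0 0;0 0 0 0;0 0 0 0;0 0 0 0", claw=1)

```text
t: 15.9
eef_pos: [0.6833, 0.0083, 0.1786]
tool_rot: [0.015, 0.999, -0.033, -0.02]
contact_force: [0.1, -0.2, 0.4]
gripper_width: 0.869
grasp_force: 0.0
```

Request:
send_rows(deltas="0 0 -0.04 0;0 0 -0.08 0;0 0 -0.12 0;-0.05 0 -0.14 0;-0.1 0 -0.14 0")

```text
t: 16.4
eef_pos: [0.5945, 0.0181, 0.3246]
tool_rot: [0.015, 0.999, -0.034, -0.017]
contact_force: [-0.8, 0.5, 1.5]
gripper_width: 1.003
grasp_force: 0.0
```

```bash
python3 -c "
from h import *
state()
p=shot('scene','s2');lm(p,['case_in','lid_tab','transformer_1_mid','switch_knob'])
cv2.imwrite('pics/s2c.png',cv2.resize(p['img'][90:340,130:450,::-1],(800,625))[:600])
p=shot('wrist','w9');lm(p,['case_in','lid_tab'])
"
```

```text
t 16.40 tcp [0.5945 0.0181 0.3246] yaw -3.87 z [-0.035 -0.029 -0.999] q [-0.79  0.39  0.88  1.66 -0.28  1.27 -1.5 ] F [-0.8  0.5  1.5] w 1.003 g 0.0
case_in [([0.5943, 0.0145, 0.0013], 0.88), ([0.5119, 0.3043, 0.1001], 0.22)]
lid_tab [([0.7027, 0.0066, 0.1843], 0.98)]
transformer_1_mid [([0.4493, -0.2558, 0.0192], 0.43)]
switch_knob [([0.6211, -0.2958, 0.0166], 0.34)]
case_in [([0.5936, 0.0143, 0.0049], 0.56), ([0.5796, -0.146, 0.093], 0.54)]
lid_tab [([0.7037, 0.008, 0.1834], 0.64), ([0.3737, -0.3142, 0.0139], 0.51)]
```

View pics/s2c.png

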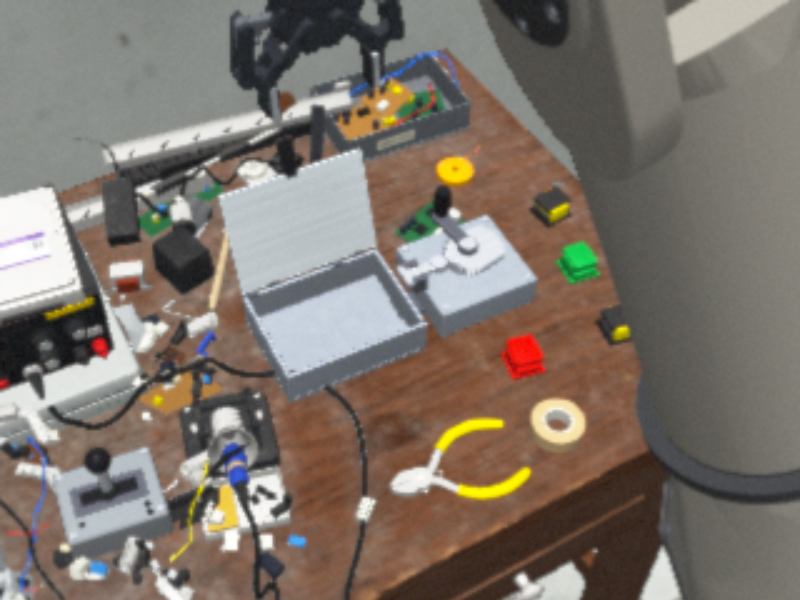

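The lid rests on its stop with its tab at crop pixel (288,155). The switch is upright at (98,460), the case is empty, and the transformers are at (552,205) and (616,322). I'll fetch them with the jaws along x.

Request:
send_rows(deltas="-0.012 0.048 0 -8;-0.024 0.096 0 -16;-0.036 0.144 0 -24;-0.048 0.192 0 -32;-0.06 0.24 0 -40")

```text
t: 17.3
eef_pos: [0.5178, -0.2188, 0.332]
tool_rot: [0.008, 0.95, 0.313, -0.024]
contact_force: [1.1, 0.2, -0.3]
gripper_width: 1.0
grasp_force: 0.0
```

Request:
send_rows(deltas="0.02 0.02 0 -8;0.035 0.035 0 -16;0.035 0.035 0 -24;0.035 0.035 0 -32;0.035 0.035 0 -40")

```text
t: 17.8
eef_pos: [0.5676, -0.2249, 0.3294]
tool_rot: [-0.001, 0.786, 0.618, -0.025]
contact_force: [-0.0, 0.0, 0.9]
gripper_width: 1.0
grasp_force: 0.0
```

```bash
cat >> h.py <<'E'
def trans(p):
    hsv=cv2.cvtColor(p['img'],cv2.COLOR_RGB2HSV)
    for m in bot.masks_of(p,'transformer_1_mid'):
        P=cloud(p,m['mask'])
        if len(P)<50: continue
        z=np.percentile(P[:,2],80);T=P[P[:,2]>z-.012]
        T=T[(T[:,2]<z+.01)]
        print(round(m['confidence'],2),'rgb',np.median(p['img'][m['mask']],0),'topz',round(z,4),rect(T))
E
python3 -c "
from h import *
state()
p=shot('wrist','w10');lm(p,['transformer_1_mid']);trans(p)
"
```

```text
t 17.80 tcp [ 0.5676 -0.2249  0.3294] yaw 76.45 z [-0.041 -0.029 -0.999] q [-0.22  0.36  0.63  1.62 -0.17  1.26  0.21] F [-0.   0.   0.9] w 1.000 g 0.0
transformer_1_mid [([0.4487, -0.2592, 0.0152], 0.55)]
0.77 rgb [75. 69. 64.] topz 0.0276 (array([ 448.1, -255.4]), array([34.5, 34.1]), 77.1)
```

View pics/w10.png

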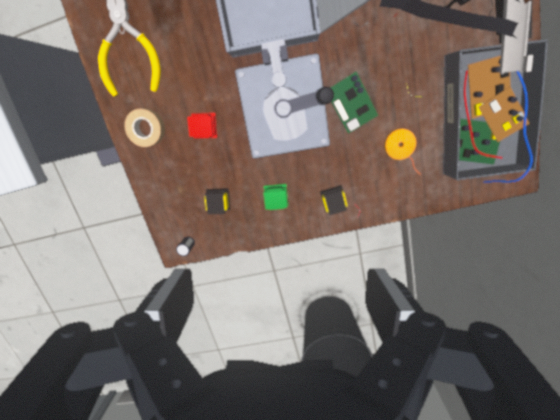

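```bash
python3 -c "
from h import *
o=state()
p=shot('wrist')
for c in [(217,201),(335,200)]:
    m=np.zeros(p['depth'].shape,bool);m[c[1]-22:c[1]+22,c[0]-22:c[0]+22]=1
    P=cloud(p,m);T=P[(P[:,2]>.012)];print(np.percentile(T[:,2],[50,95]),rect(T))
go([.448,-.2555,.12],77);go([.448,-.2555,.022],77)
"
```

```text
t 17.95 tcp [ 0.5673 -0.2247  0.3297] yaw 75.96 z [-0.04  -0.029 -0.999] q [-0.22  0.36  0.63  1.62 -0.17  1.26  0.2 ] F [ 0.7  0.1 -0.7] w 0.999 g 0.0
[0.02691719 0.02846811] (array([ 448. , -255.2]), array([33.6, 34.3]), 78.4)
[0.02710018 0.02875813] (array([ 627.7, -295.3]), array([32.9, 33.8]), 5.3)
delta [-0.051  -0.1012  0.2262] spin -1.1
delta [-0.0473 -0.098   0.3241] spin -1.1
```

Request:
send_rows(deltas="-0.01 -0.02 0.044 -1;-0.02 -0.04 0.088 -1;-0.03 -0.06 0.132 -1;-0.04 -0.08 0.176 -1;-0.051 -0.1 0.22 -1", claw=0.75)

```text
t: 18.5
eef_pos: [0.4483, -0.2559, 0.1141]
tool_rot: [-0.001, 0.783, 0.622, -0.024]
contact_force: [0.6, -1.1, -0.3]
gripper_width: 0.753
grasp_force: 0.0
```

Request:
send_rows(deltas="0 0 0 0;0 0 0 0")

```text
t: 18.7
eef_pos: [0.4483, -0.2561, 0.1149]
tool_rot: [-0.002, 0.783, 0.622, -0.025]
contact_force: [1.1, -0.7, 0.5]
gripper_width: 0.749
grasp_force: 0.0
```

```bash
python3 -c "
from h import *
o=state()
p=shot('wrist','w11');lm(p,['transformer_1_mid']);trans(p)
go([.448,-.2555,.022],77)
"
```

```text
t 18.70 tcp [ 0.4483 -0.2561  0.1149] yaw 76.97 z [-0.042 -0.028 -0.999] q [-0.07  0.44  0.56  2.05 -0.28  0.75  0.43] F [ 1.1 -0.7  0.5] w 0.749 g 0.0
transformer_1_mid [([0.4482, -0.2566, 0.0139], 0.93)]
0.95 rgb [82. 75. 73.] topz 0.0276 (array([ 447.5, -254.9]), array([34.1, 33.9]), 78.0)
delta [ 0.0034 -0.0003  0.1057] spin 0.2
```

Request:
send_rows(deltas="0.003 0 0.04 0;0.003 0 0.08 0;0.003 0 0.104 0;0.003 0 0.104 0;0.003 0 0.104 0")

```text
t: 19.35
eef_pos: [0.4467, -0.2562, 0.0125]
tool_rot: [-0.001, 0.782, 0.623, -0.024]
contact_force: [0.1, -0.1, 0.6]
gripper_width: 0.75
grasp_force: 0.0
```

Request:
send_rows(deltas="0 0 0 0;0 0 0 0;0 0 0 0;0 0 0 0;0 0 0 0", claw=0.15, force=50)

```text
t: 19.85
eef_pos: [0.4468, -0.2561, 0.0133]
tool_rot: [-0.0, 0.782, 0.623, -0.023]
contact_force: [-0.9, 1.9, 9.2]
gripper_width: 0.392
grasp_force: 49.5
```

Request:
send_rows(deltas="0 0 -0.04 0;0 0 -0.08 0;0 0 -0.12 0;0 0 -0.16 0;0 0 -0.18 0")

```text
t: 20.35
eef_pos: [0.4539, -0.2513, 0.1953]
tool_rot: [0.001, 0.782, 0.623, -0.023]
contact_force: [-0.8, -0.1, -1.1]
gripper_width: 0.382
grasp_force: 50.9
```

```bash
python3 -c "
from h import *
o=state()
go([.594,-.016,.19],86)
"
```

```text
t 20.35 tcp [ 0.4539 -0.2513  0.1953] yaw 77.14 z [-0.034 -0.029 -0.999] q [-0.16  0.32  0.64  1.99 -0.19  0.91  0.35] F [-0.8 -0.1 -1.1] w 0.382 g 50.9
delta [0.2606 0.084  0.0046] spin -8.9
```

Request:
send_rows(deltas="0.045 0.015 0 -3;0.09 0.03 0 -6;0.135 0.045 0 -9;0.18 0.06 0 -9;0.225 0.074 0 -9")

```text
t: 20.85
eef_pos: [0.5755, -0.0461, 0.1816]
tool_rot: [-0.003, 0.73, 0.683, -0.024]
contact_force: [1.4, -1.3, -1.1]
gripper_width: 0.384
grasp_force: 50.8
```

```bash
python3 -c "
from h import *
o=state()
p=shot('wrist','w12');lm(p,['case_in']);trans(p)
# rim points
m=np.ones(p['depth'].shape,bool);m[::2]=0;m[:,::2]=0;m[270:]=0
P=cloud(p,m);S=P[(abs(P[:,2]-.044)<.005)&(P[:,1]>-.08)&(P[:,0]>.5)&(P[:,1]<.12)];print(len(S),rect(S) if len(S)>9 else '')
go([.592,-.0195,.08],86);go([.592,-.0195,.03],86)
"
```

```text
t 20.85 tcp [ 0.5755 -0.0461  0.1816] yaw 86.17 z [-0.038 -0.028 -0.999] q [-0.44  0.44  0.52  1.85 -0.22  0.96  0.11] F [ 1.4 -1.3 -1.1] w 0.384 g 50.8
case_in [([0.5957, 0.0145, 0.0015], 0.67)]
0.61 rgb [80. 76. 73.] topz 0.1958 (array([575.6, -44.5]), array([34.5, 34.6]), 87.0)
1206 (array([677.7,  19.1]), array([300.4, 172.9]), 1.5)
delta [0.0279 0.0182 0.1104] spin 0.6
delta [0.0294 0.0201 0.1604] spin 0.6
```

View pics/w12.png

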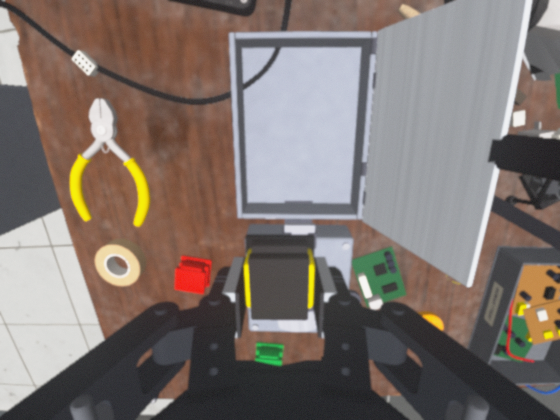

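The picture shows the transformer well held at (280,283) and the open case spanning (240–365, 40–212). I'll lower it into the right half.

Request:
send_rows(deltas="0.015 0.01 0 -0.5;0.028 0.018 0 -0.5;0.028 0.018 0.04 -0.5;0.028 0.019 0.08 -0.5;0.028 0.019 0.12 -0.5")

```text
t: 21.5
eef_pos: [0.5914, -0.0244, 0.0583]
tool_rot: [-0.003, 0.727, 0.686, -0.024]
contact_force: [0.2, 0.5, -2.2]
gripper_width: 0.383
grasp_force: 51.0
```

```bash
python3 -c "
from h import *
o=state()
go([.592,-.0195,.03],86)
"
```

```text
t 21.50 tcp [ 0.5914 -0.0244  0.0583] yaw 86.65 z [-0.038 -0.028 -0.999] q [-0.4   0.62  0.43  1.89 -0.33  0.74  0.16] F [ 0.2  0.5 -2.2] w 0.383 g 51.0
delta [0.0058 0.0013 0.0391] spin 0.6
```

Request:
send_rows(deltas="0.003 0.001 0.02 0;0.005 0.001 0.035 0;0.005 0.001 0.038 0;0.005 0.001 0.038 0")

```text
t: 21.9
eef_pos: [0.5909, -0.021, 0.0213]
tool_rot: [-0.003, 0.727, 0.686, -0.024]
contact_force: [1.1, -0.1, -0.9]
gripper_width: 0.39
grasp_force: 50.9
```

Request:
send_rows(deltas="0 0 0 0;0 0 0 0;0 0 0 0", claw=0.6)

```text
t: 22.2
eef_pos: [0.5911, -0.0209, 0.022]
tool_rot: [-0.003, 0.727, 0.686, -0.024]
contact_force: [1.0, -0.1, -1.2]
gripper_width: 0.605
grasp_force: 0.0
```

Request:
send_rows(deltas="0 0 -0.05 0;0 0 -0.1 0;0 0 -0.15 0;0 0 -0.18 0;0 0 -0.18 0")

```text
t: 22.7
eef_pos: [0.6007, -0.016, 0.2063]
tool_rot: [-0.001, 0.728, 0.686, -0.02]
contact_force: [0.5, -0.3, -0.3]
gripper_width: 0.6
grasp_force: 0.0
```

```bash
python3 -c "
from h import *
o=state()
p=shot('wrist','w13');lm(p,['case_in','transformer_1_mid']);trans(p)
p=shot('scene');lm(p,['transformer_1_mid','lid_tab'])
p=shot('top');lm(p,['transformer_1_mid'])
go([.6277,-.2953,.2],95)
"
```

```text
t 22.70 tcp [ 0.6007 -0.016   0.2063] yaw 86.64 z [-0.03  -0.027 -0.999] q [-0.48  0.44  0.53  1.78 -0.22  1.02  0.07] F [ 0.5 -0.3 -0.3] w 0.600 g 0.0
case_in []
transformer_1_mid [([0.591, -0.0199, 0.0201], 0.64)]
0.68 rgb [84. 81. 82.] topz 0.0327 (array([591.3, -19.9]), array([34.4, 33.7]), 87.8)
transformer_1_mid [([0.5934, -0.0191, 0.0241], 0.54)]
lid_tab [([0.7013, 0.0094, 0.1868], 0.94), ([0.3902, 0.0924, 0.0067], 0.42)]
transformer_1_mid []
delta [-0.2771  0.0472  0.0175] spin -8.3
```

Request:
send_rows(deltas="-0.048 0.008 0 -3;-0.096 0.016 0 -6;-0.144 0.024 0 -8;-0.19 0.032 0 -8;-0.235 0.04 0 -8", claw=0.75)

```text
t: 23.65
eef_pos: [0.6235, -0.2547, 0.2059]
tool_rot: [-0.005, 0.678, 0.735, -0.024]
contact_force: [0.9, -0.7, 0.4]
gripper_width: 0.749
grasp_force: 0.0
```

Request:
send_rows(deltas="0 0 0 0;0 0 0 0")

```text
t: 23.85
eef_pos: [0.6231, -0.2543, 0.2057]
tool_rot: [-0.005, 0.679, 0.734, -0.024]
contact_force: [-0.4, 0.3, 0.1]
gripper_width: 0.749
grasp_force: 0.0
```

```bash
python3 -c "
from h import *
o=state()
p=shot('wrist','w14');lm(p,['transformer_1_mid']);trans(p)
go([.6277,-.2953,.1],95)
"
```

```text
t 23.85 tcp [ 0.6231 -0.2543  0.2057] yaw 94.48 z [-0.041 -0.029 -0.999] q [-0.07  0.56  0.52  1.6  -0.25  1.09  0.58] F [-0.4  0.3  0.1] w 0.749 g 0.0
transformer_1_mid []
0.21 rgb [82. 76. 74.] topz 0.0277 (array([ 627.6, -295.4]), array([33.3, 34.2]), 5.3)
delta [-0.0425  0.0043  0.1178] spin -0.2
```

View pics/w14.png

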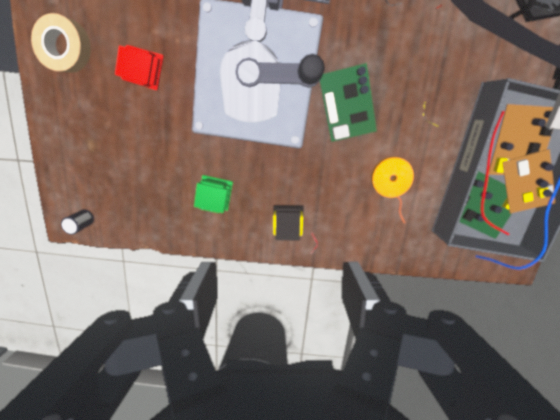

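The transformer is at (288,223), unmoved, with the green look-alike clear at (213,196). I'll descend with a narrower opening.

Request:
send_rows(deltas="-0.042 0.004 0.03 0;-0.042 0.004 0.07 0;-0.042 0.004 0.11 0;-0.042 0.004 0.118 0;-0.042 0.004 0.118 0", claw=0.65)

```text
t: 24.5
eef_pos: [0.6262, -0.2954, 0.0883]
tool_rot: [-0.007, 0.677, 0.736, -0.024]
contact_force: [-0.8, 0.6, 0.2]
gripper_width: 0.648
grasp_force: 0.0
```

```bash
python3 -c "
from h import *
o=state()
go([.6277,-.2953,.023],95)
"
```

```text
t 24.50 tcp [ 0.6262 -0.2954  0.0883] yaw 94.79 z [-0.043 -0.027 -0.999] q [ 0.03  0.72  0.46  1.62 -0.33  0.91  0.68] F [-0.8  0.6  0.2] w 0.648 g 0.0
delta [0.0015 0.0044 0.0762] spin -0.2
```

Request:
send_rows(deltas="0.001 0.004 0.04 0;0.001 0.004 0.07 0;0.001 0.004 0.076 0;0.001 0.004 0.076 0")

```text
t: 24.9
eef_pos: [0.6282, -0.2981, 0.0146]
tool_rot: [-0.005, 0.677, 0.735, -0.024]
contact_force: [0.0, -0.1, 0.3]
gripper_width: 0.649
grasp_force: 0.0
```

Request:
send_rows(deltas="0 0 0 0;0 0 0 0;0 0 0 0;0 0 0 0;0 0 0 0", claw=0.15, force=50)

```text
t: 25.4
eef_pos: [0.6293, -0.2992, 0.0165]
tool_rot: [-0.003, 0.678, 0.735, -0.023]
contact_force: [-0.7, 0.4, 7.4]
gripper_width: 0.385
grasp_force: 50.4
```

Request:
send_rows(deltas="0 0 -0.04 0;0 0 -0.08 0;0 0 -0.12 0;0 0 -0.16 0;0 0 -0.19 0")

```text
t: 25.9
eef_pos: [0.6359, -0.2936, 0.2078]
tool_rot: [-0.003, 0.678, 0.735, -0.023]
contact_force: [0.4, 0.3, -0.4]
gripper_width: 0.383
grasp_force: 55.3
```

```bash
python3 -c "
from h import *
o=state()
go([.5955,.044,.21],86)
"
```

```text
t 25.90 tcp [ 0.6359 -0.2936  0.2078] yaw 94.64 z [-0.036 -0.03  -0.999] q [-0.01  0.6   0.52  1.53 -0.27  1.11  0.64] F [ 0.4  0.3 -0.4] w 0.383 g 55.3
delta [ 3.396e-01 -1.330e-02  2.000e-04] spin 8.6
```

Request:
send_rows(deltas="0.048 -0.002 0 3;0.096 -0.004 0 6;0.144 -0.006 0 8.5;0.192 -0.008 0 8.5;0.24 -0.01 0 8.5")

```text
t: 26.4
eef_pos: [0.6054, -0.0529, 0.1991]
tool_rot: [-0.003, 0.73, 0.683, -0.023]
contact_force: [1.6, -0.5, -0.6]
gripper_width: 0.38
grasp_force: 55.3
```

Request:
send_rows(deltas="0.04 0.01 0 0;0.08 0.01 0 0;0.098 0.01 0 0;0.098 0.01 0 0")

```text
t: 26.8
eef_pos: [0.6223, 0.0464, 0.1948]
tool_rot: [-0.004, 0.728, 0.685, -0.023]
contact_force: [0.3, -0.3, -1.0]
gripper_width: 0.38
grasp_force: 55.3
```

```bash
python3 -c "
from h import *
o=state()
go([.5955,.044,.08],86);go([.5955,.044,.034],86)
p=shot('wrist');trans(p)
"
```

```text
t 26.80 tcp [0.6223 0.0464 0.1948] yaw 86.49 z [-0.039 -0.027 -0.999] q [-0.56  0.5   0.52  1.72 -0.26  1.03 -0.01] F [ 0.3 -0.3 -1. ] w 0.380 g 55.3
delta [-0.0007 -0.0223  0.1267] spin 0.5
delta [ 0.0006 -0.0206  0.1727] spin 0.5
```

Request:
send_rows(deltas="0 -0.022 0 0;0 -0.022 0.03 0;0 -0.022 0.08 0;0 -0.022 0.126 0;0 -0.022 0.126 0")

```text
t: 27.4
eef_pos: [0.5902, 0.0371, 0.0644]
tool_rot: [-0.006, 0.731, 0.681, -0.029]
contact_force: [-1.3, 0.2, -0.9]
gripper_width: 0.383
grasp_force: 55.2
```

```bash
python3 -c "
from h import *
o=state()
go([.5955,.044,.034],86)
"
```

```text
t 27.40 tcp [0.5902 0.0371 0.0644] yaw 85.98 z [-0.051 -0.031 -0.998] q [-0.51  0.62  0.45  1.87 -0.34  0.78  0.05] F [-1.3  0.2 -0.9] w 0.383 g 55.2
delta [0.0083 0.0062 0.0409] spin -0.0
```

Request:
send_rows(deltas="0.005 0.004 0.015 0;0.007 0.004 0.03 0;0.007 0.004 0.039 0;0.007 0.004 0.039 0")

```text
t: 27.8
eef_pos: [0.5976, 0.0461, 0.0293]
tool_rot: [-0.004, 0.73, 0.683, -0.025]
contact_force: [-0.3, 0.3, -0.2]
gripper_width: 0.382
grasp_force: 55.3
```

```bash
python3 -c "
from h import *
o=state()
go([.5955,.044,.033],86)
"
```

```text
t 27.80 tcp [0.5976 0.0461 0.0293] yaw 86.19 z [-0.041 -0.028 -0.999] q [-0.5   0.68  0.42  1.87 -0.37  0.71  0.07] F [-0.3  0.3 -0.2] w 0.382 g 55.3
delta [-0.0023 -0.0021  0.0074] spin 0.2
```

Request:
send_rows(deltas="-0.002 -0.002 0.006 0;-0.002 -0.002 0.007 0;-0.002 -0.002 0.007 0")

```text
t: 28.1
eef_pos: [0.5955, 0.0437, 0.0231]
tool_rot: [-0.003, 0.73, 0.683, -0.024]
contact_force: [0.1, 0.2, -0.5]
gripper_width: 0.381
grasp_force: 55.3
```

Request:
send_rows(deltas="0 0 0 0;0 0 0 0;0 0 0 0", claw=0.6)

```text
t: 28.4
eef_pos: [0.5957, 0.044, 0.0232]
tool_rot: [-0.003, 0.73, 0.683, -0.024]
contact_force: [-0.1, -0.2, 0.2]
gripper_width: 0.599
grasp_force: 0.0
```

Request:
send_rows(deltas="0 0 -0.05 0;0 0 -0.1 0;0 0 -0.15 0;0 0 -0.2 0;0 0 -0.22 0")

```text
t: 28.9
eef_pos: [0.6067, 0.05, 0.2482]
tool_rot: [-0.001, 0.731, 0.683, -0.021]
contact_force: [0.6, 0.1, -0.4]
gripper_width: 0.6
grasp_force: 0.0
```

```bash
python3 -c "
from h import *
o=state()
p=shot('wrist','w15');lm(p,['transformer_1_mid','lid_tab','case_in']);trans(p)
p=shot('scene');lm(p,['transformer_1_mid','lid_tab'])
p=shot('top');lm(p,['transformer_1_mid'])
"
```

```text
t 28.90 tcp [0.6067 0.05   0.2482] yaw 86.14 z [-0.033 -0.027 -0.999] q [-0.61  0.42  0.56  1.71 -0.22  1.11 -0.05] F [ 0.6  0.1 -0.4] w 0.600 g 0.0
transformer_1_mid [([0.5924, -0.0189, 0.0167], 0.69)]
lid_tab [([0.7043, 0.0075, 0.1846], 0.81), ([0.6334, -0.1445, 0.0942], 0.54)]
case_in [([0.5927, 0.0117, 0.0029], 0.89)]
0.59 rgb [92. 88. 87.] topz 0.0327 (array([591.6, -19.6]), array([34.1, 32.5]), 86.1)
0.44 rgb [187. 241. 239.] topz 0.0286 (array([761.8,  -6.4]), array([51.9, 35.3]), 88.4)
transformer_1_mid [([0.3908, 0.0924, 0.0076], 0.59), ([0.5915, -0.0194, 0.0254], 0.48)]
lid_tab [([0.7009, 0.0096, 0.186], 0.72)]
transformer_1_mid [([0.593, -0.0219, 0.022], 0.67)]
```

View pics/w15.png

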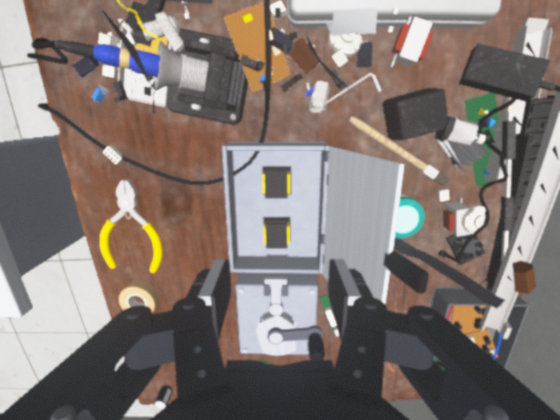

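Both transformers lie in the case, at (277,182) and (277,233), and no third one shows anywhere. Next I'll close the lid by its tab.

Request:
send_rows(deltas="0 0 -0.02 8;0 0 -0.02 16;0 0 -0.02 24;0 0 -0.02 32;0 0 -0.02 40", claw=1)

```text
t: 29.9
eef_pos: [0.6049, 0.0507, 0.2621]
tool_rot: [0.005, 0.921, 0.389, -0.024]
contact_force: [-0.3, 0.6, 0.2]
gripper_width: 1.0
grasp_force: 0.0
```

Request:
send_rows(deltas="0 0 0 8.5;0 0 0 17;0 0 0 25.5;0 0 0 34;0 0 0 42")

```text
t: 30.4
eef_pos: [0.6049, 0.0507, 0.2621]
tool_rot: [0.014, 0.999, 0.033, -0.021]
contact_force: [-0.1, 0.1, -0.1]
gripper_width: 0.997
grasp_force: 0.0
```

```bash
python3 -c "
from h import *
o=state()
go([.704,.008,.24],-4);go([.704,.008,.189],-4)
"
```

```text
t 30.40 tcp [0.6049 0.0507 0.2621] yaw 3.76 z [-0.041 -0.029 -0.999] q [-0.84  0.5   0.92  1.71 -0.39  1.18 -1.32] F [-0.1  0.1 -0.1] w 0.997 g 0.0
delta [0.0969 0.0487 0.0302] spin 7.8
delta [0.0991 0.0473 0.0811] spin 7.8
```

Request:
send_rows(deltas="0.03 0.015 0 4;0.065 0.033 0 7.5;0.097 0.049 0.01 7.5;0.097 0.049 0.03 7.5;0.097 0.049 0.03 7.5")

```text
t: 30.9
eef_pos: [0.7028, 0.0074, 0.226]
tool_rot: [0.015, 0.999, -0.03, -0.023]
contact_force: [0.4, 1.2, 0.2]
gripper_width: 1.001
grasp_force: 0.0
```

```bash
python3 -c "
from h import *
o=state()
p=shot('wrist','w16');lm(p,['lid_tab'])
go([.704,.008,.189],-4)
"
```

```text
t 30.90 tcp [0.7028 0.0074 0.226 ] yaw -3.48 z [-0.046 -0.029 -0.999] q [-0.63  0.71  0.87  1.49 -0.51  1.24 -1.33] F [0.4 1.2 0.2] w 1.001 g 0.0
lid_tab [([0.7061, 0.0096, 0.1841], 0.82), ([0.5927, 0.0126, 0.0025], 0.46)]
delta [ 0.002  -0.0011  0.0512] spin 0.6
```

View pics/w16.png

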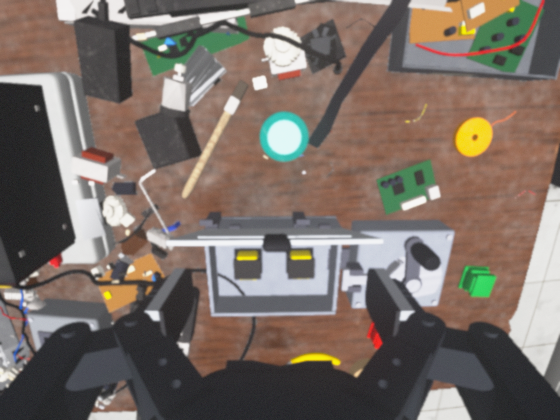

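The tab is at (277,242), centred between the fingers, and nothing lies behind the lid.

Request:
send_rows(deltas="0.003 -0.001 0.03 0;0.003 -0.001 0.05 0;0.003 -0.001 0.051 0;0.003 -0.001 0.051 0")

```text
t: 31.4
eef_pos: [0.7053, 0.0079, 0.1799]
tool_rot: [0.015, 0.999, -0.029, -0.019]
contact_force: [0.9, 0.4, -0.1]
gripper_width: 0.994
grasp_force: 0.0
```

Request:
send_rows(deltas="0 0 0 0;0 0 0 0;0 0 0 0;0 0 0 0;0 0 0 0", claw=0.05, force=40)

```text
t: 31.9
eef_pos: [0.7053, 0.0077, 0.1792]
tool_rot: [0.014, 0.999, -0.029, -0.019]
contact_force: [-1.2, -1.1, 1.2]
gripper_width: 0.198
grasp_force: 38.9
```

```bash
python3 -c "
from h import *
o=state();M=Rt(o).as_matrix()
g=o['eef_pos']-.011*M[:,2];print(g)
h=np.array([.6535,.012,.047]);c=np.radians(-4);r=np.hypot(g[0]-h[0],g[2]-h[2]);a0=np.arctan2(g[2]-h[2],h[0]-g[0]);print(r,a0)
f=lambda a:h+np.array([-r*np.cos(a)*np.cos(c),-r*np.cos(a)*np.sin(c),r*np.sin(a)])
for a in [1.75,1.57,1.4,1.2,1.0,.8,.6,.4,.2,.1,0]:
    print(a,np.round(M.T@(f(a)-f(a0)),3))"
```

```text
t 31.90 tcp [0.7053 0.0077 0.1792] yaw -3.40 z [-0.04  -0.028 -0.999] q [-0.62  0.75  0.84  1.53 -0.55  1.16 -1.3 ] F [-1.2 -1.1  1.2] w 0.198 g 38.9
[0.7057691  0.0079706  0.19023058]
0.1524698550284181 1.9207092036746767
1.75 [-0.025 -0.    -0.006]
1.57 [-0.053 -0.    -0.007]
1.4 [-0.078 -0.001 -0.004]
1.2 [-0.107 -0.001  0.005]
1.0 [-0.134 -0.002  0.02 ]
0.8 [-0.157 -0.003  0.04 ]
0.6 [-0.176 -0.004  0.064]
0.4 [-0.189 -0.005  0.091]
0.2 [-0.197 -0.006  0.12 ]
0.1 [-0.199 -0.006  0.136]
0 [-0.199 -0.007  0.151]
```

Request:
send_rows(deltas="-0.025 0 -0.006 0;-0.053 0 -0.007 0;-0.078 -0.001 -0.004 0;-0.107 -0.001 0.005 0;-0.134 -0.002 0.02 0")

```text
t: 32.4
eef_pos: [0.5715, 0.0164, 0.1651]
tool_rot: [0.014, 0.999, -0.029, -0.017]
contact_force: [7.0, -1.7, -5.4]
gripper_width: 0.201
grasp_force: 39.1
```

Request:
send_rows(deltas="-0.023 -0.001 0.02 0;-0.042 -0.002 0.044 0;-0.055 -0.003 0.071 0;-0.063 -0.004 0.1 0;-0.065 -0.004 0.116 0")

```text
t: 32.9
eef_pos: [0.5006, 0.0209, 0.0492]
tool_rot: [0.015, 0.999, -0.03, -0.02]
contact_force: [0.4, -0.5, 1.8]
gripper_width: 0.196
grasp_force: 38.9
```

Request:
send_rows(deltas="0 0 0.008 0;0 -0.001 0.015 0;0 -0.001 0.015 0")

```text
t: 33.2
eef_pos: [0.5005, 0.0209, 0.0365]
tool_rot: [0.014, 0.999, -0.03, -0.02]
contact_force: [-7.5, -0.5, 15.7]
gripper_width: 0.196
grasp_force: 42.9
```

```bash
python3 -c "
from h import *
o=state();M=Rt(o).as_matrix();print(o['eef_pos']-.011*M[:,2])"
```

```text
t 33.20 tcp [0.5005 0.0209 0.0365] yaw -3.49 z [-0.042 -0.027 -0.999] q [-0.74  0.65  0.73  2.12 -0.66  0.67 -1.18] F [-7.5 -0.5 15.7] w 0.196 g 42.9
[0.50097908 0.02115402 0.04749657]
```

Shut. I'll release, rise and head for the crank knob.

Request:
send_rows(deltas="0 0 0 0;0 0 0 0;0 0 0 0;0 0 0 0", claw=1)

```text
t: 33.6
eef_pos: [0.5013, 0.022, 0.0354]
tool_rot: [0.015, 0.999, -0.029, -0.019]
contact_force: [0.6, 0.2, 0.1]
gripper_width: 0.867
grasp_force: 0.0
```

Request:
send_rows(deltas="0 0 -0.05 0;0 0 -0.1 0;0 0 -0.15 0;0 0 -0.18 0;0 0 -0.18 0")

```text
t: 34.1
eef_pos: [0.511, 0.0271, 0.2189]
tool_rot: [0.014, 0.999, -0.029, -0.016]
contact_force: [0.5, -0.4, 0.2]
gripper_width: 1.001
grasp_force: 0.0
```

```bash
python3 -c "
from h import *
o=state()
p=shot('wrist','w17');lm(p,['lid_tab','crank_knob','cam_axis'])
p=shot('scene');lm(p,['lid_tab','crank_knob','cam_axis'])
go([.633,-.143,.22],-4)
"
```

```text
t 34.10 tcp [0.511  0.0271 0.2189] yaw -3.37 z [-0.033 -0.026 -0.999] q [-1.    0.39  1.04  1.99 -0.37  1.01 -1.41] F [ 0.5 -0.4  0.2] w 1.001 g 0.0
lid_tab [([0.5073, 0.0208, 0.0496], 0.62)]
crank_knob [([0.6314, -0.1434, 0.0953], 0.6), ([0.3914, 0.0981, 0.0054], 0.48)]
cam_axis [([0.5786, -0.1434, 0.093], 0.57)]
lid_tab []
crank_knob [([0.6394, -0.1454, 0.0932], 0.59), ([0.7549, -0.0086, 0.0079], 0.58)]
cam_axis [([0.5807, -0.1416, 0.0947], 0.69)]
delta [0.135  0.1622 0.0049] spin 0.6
```

Request:
send_rows(deltas="0.035 0.042 0 0;0.07 0.084 0 0;0.1 0.125 0 0;0.135 0.162 0 0;0.135 0.162 0 0", claw=0.7)

```text
t: 35.0
eef_pos: [0.6345, -0.1491, 0.2144]
tool_rot: [0.017, 0.999, -0.032, -0.019]
contact_force: [-0.5, -0.3, -0.4]
gripper_width: 0.701
grasp_force: 0.0
```

```bash
python3 -c "
from h import *
o=state()
p=shot('wrist','w18');lm(p,['crank_knob','cam_axis','follower'])
for m in bot.masks_of(p,'crank_knob')[:1]:
    P=cloud(p,m['mask']);P=P[P[:,2]>.1];print(m['confidence'],len(P),P[:,2].max(),rect(P))
go([.632,-.1435,.13],-4);go([.632,-.1435,.097],-4)
"
```

```text
t 35.00 tcp [ 0.6345 -0.1491  0.2144] yaw -3.75 z [-0.04  -0.032 -0.999] q [-0.48  0.63  0.9   1.66 -0.49  1.14 -1.08] F [-0.5 -0.3 -0.4] w 0.701 g 0.0
crank_knob [([0.6276, -0.1419, 0.093], 0.78)]
cam_axis [([0.5773, -0.1444, 0.0933], 0.81)]Traceback (most recent call last):
  File "<string>", line 4, in <module>
    p=shot('wrist','w18');lm(p,['crank_knob','cam_axis','follower'])
                          ~~^^^^^^^^^^^^^^^^^^^^^^^^^^^^^^^^^^^^^^^^
  File "h.py", line 20, in lm
    for q in qs: print(q,[(np.round(r['xyz'],4).tolist(),round(r['confidence'],2)) for r in bot.landmark_of(p,q)][:6])
                                                                                            ~~~~~~~~~~~~~~~^^^^^
ValueError: it knows: cam_axis, capacitor_mid, case_in, crank_knob, cutters_mid, lid_hinge, lid_tab, paste_pot_mid, plug_mid, switch_knob, switch_pivot, tape_mid, transformer_1_mid, transformer_2_mid, transformer
```

View pics/w18.png

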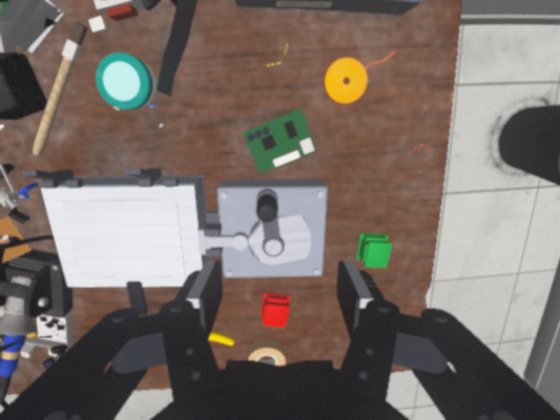

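```bash
python3 -c "
from h import *
p=shot('wrist')
m=np.zeros(p['depth'].shape,bool);m[175:275,225:310]=1
P=cloud(p,m);T=P[P[:,2]>.104];print(len(T),np.percentile(T[:,2],[50,95]),rect(T))
go([.631,-.143,.13],-4);go([.631,-.143,.096],-4)
"
```

```text
369 [0.11076201 0.1121565 ] (array([ 633.4, -142.6]), array([18. , 16.8]), 70.0)
delta [ 0.0016 -0.0013  0.095 ] spin 0.6
delta [ 0.003  -0.0023  0.1289] spin 0.6
```

Request:
send_rows(deltas="0.003 -0.002 0.04 0.5;0.003 -0.002 0.08 0.5;0.004 -0.002 0.115 0.5;0.004 -0.002 0.128 0.5;0.004 -0.002 0.128 0.5")

```text
t: 35.7
eef_pos: [0.631, -0.1425, 0.0854]
tool_rot: [0.014, 0.999, -0.033, -0.021]
contact_force: [0.2, 0.6, 0.8]
gripper_width: 0.702
grasp_force: 0.0
```

Request:
send_rows(deltas="0 0 0 0;0 0 0 0;0 0 0 0;0 0 0 0", claw=0.08, force=30)

```text
t: 36.1
eef_pos: [0.6337, -0.1447, 0.0887]
tool_rot: [0.015, 0.999, -0.034, -0.018]
contact_force: [0.2, 0.6, 6.6]
gripper_width: 0.217
grasp_force: 30.3
```

```bash
cat > arc.py <<'E'
from h import *
o=state();M=Rt(o).as_matrix();g=o['eef_pos']-.011*M[:,2];print(np.round(g,4))
ax=np.array([.581,-.1445]);v=g[:2]-ax;r=.05;a0=np.arctan2(v[1],v[0]);print('r',np.linalg.norm(v),'deg',np.degrees(a0))
a=a0
f=lambda a:np.array([*(ax+r*np.array([np.cos(a),np.sin(a)])),.097])
for i in range(1,11): 
    a=a0-np.radians(18*i);print(round(np.degrees(a)),np.round(M.T@(f(a)-g),3))
E
python3 arc.py
```

```text
t 36.10 tcp [ 0.6337 -0.1447  0.0887] yaw -3.89 z [-0.037 -0.028 -0.999] q [-0.41  0.76  0.79  1.75 -0.61  0.93 -1.01] F [0.2 0.6 6.6] w 0.217 g 30.3
[ 0.6341 -0.1444  0.0997]
r 0.05309255876305135 deg 0.07028512606449762
-18 [-0.004  0.016  0.003]
-36 [-0.01   0.03   0.004]
-54 [-0.021  0.042  0.005]
-72 [-0.034  0.05   0.005]
-90 [-0.049  0.053  0.006]
-108 [-0.065  0.052  0.007]
-126 [-0.079  0.046  0.007]
-144 [-0.091  0.036  0.007]
-162 [-0.099  0.022  0.007]
-180 [-0.103  0.007  0.006]
```

Request:
send_rows(deltas="-0.003 0.016 0 0;-0.01 0.03 0.001 0;-0.021 0.042 0.002 0;-0.034 0.05 0.002 0;-0.049 0.053 0.003 0")

```text
t: 36.6
eef_pos: [0.5799, -0.1949, 0.0885]
tool_rot: [0.014, 0.999, -0.034, -0.019]
contact_force: [1.8, 6.5, 10.8]
gripper_width: 0.214
grasp_force: 31.3
```

```bash
python3 arc.py
```

```text
t 36.60 tcp [ 0.5799 -0.1949  0.0885] yaw -3.97 z [-0.038 -0.028 -0.999] q [-0.35  0.71  0.8   1.85 -0.6   0.88 -0.91] F [ 1.8  6.5 10.8] w 0.214 g 31.3
[ 0.5803 -0.1946  0.0995]
r 0.05013927539642177 deg -90.77382728402418
-109 [-0.015 -0.002  0.003]
-127 [-0.03  -0.008  0.003]
-145 [-0.041 -0.019  0.003]
-163 [-0.049 -0.032  0.003]
-181 [-0.053 -0.047  0.003]
-199 [-0.051 -0.063  0.002]
-217 [-0.045 -0.077  0.002]
-235 [-0.034 -0.089  0.001]
-253 [-0.021 -0.097  0.   ]
-271 [-0.005 -0.1   -0.   ]
```

Request:
send_rows(deltas="-0.015 -0.002 0 0;-0.03 -0.008 0 0;-0.041 -0.019 0 0;-0.049 -0.032 0 0;-0.053 -0.047 0 0")

```text
t: 37.1
eef_pos: [0.5331, -0.1436, 0.0889]
tool_rot: [0.015, 0.999, -0.034, -0.016]
contact_force: [16.0, -3.9, -6.8]
gripper_width: 0.213
grasp_force: 30.6
```

Request:
send_rows(deltas="0 -0.004 0 0;0 -0.004 0 0;0 -0.004 0 0")

```text
t: 37.4
eef_pos: [0.5336, -0.1391, 0.0888]
tool_rot: [0.015, 0.999, -0.033, -0.016]
contact_force: [8.3, 1.3, -0.3]
gripper_width: 0.212
grasp_force: 31.2
```

```bash
python3 arc.py|head -3
```

```text
t 37.40 tcp [ 0.5336 -0.1391  0.0888] yaw -3.80 z [-0.034 -0.029 -0.999] q [-0.48  0.63  0.82  2.   -0.59  0.8  -0.96] F [ 8.3  1.3 -0.3] w 0.212 g 31.2
[ 0.534  -0.1387  0.0998]
r 0.04737353188626713 deg 173.0238643891833
```

Request:
send_rows(deltas="0.002 0 0 0;0.002 0 0 0;0.002 0 0 0;0.002 0 0 0", claw=0.7)

```text
t: 37.8
eef_pos: [0.5317, -0.1401, 0.0875]
tool_rot: [0.015, 0.999, -0.034, -0.02]
contact_force: [-0.5, -0.5, -1.1]
gripper_width: 0.699
grasp_force: 0.0
```

Request:
send_rows(deltas="0 0 -0.05 0;0 0 -0.1 0;0 0 -0.14 0;0 0 -0.14 0;0 0 -0.14 0")

```text
t: 38.3
eef_pos: [0.5382, -0.1358, 0.2281]
tool_rot: [0.015, 0.999, -0.034, -0.019]
contact_force: [0.5, -0.2, -0.5]
gripper_width: 0.701
grasp_force: 0.0
```

```bash
python3 -c "
from h import *
o=state()
p=shot('wrist','w19');lm(p,['crank_knob','cam_axis','lid_tab'])
p=shot('scene');lm(p,['crank_knob','cam_axis','lid_tab'])
p=shot('wrist');lm(p,['crank_knob','cam_axis','lid_tab'])
go([.51,.304,.21],86)
"
```

```text
t 38.30 tcp [ 0.5382 -0.1358  0.2281] yaw -3.89 z [-0.039 -0.028 -0.999] q [-0.63  0.46  1.01  1.88 -0.4   1.06 -1.1 ] F [ 0.5 -0.2 -0.5] w 0.701 g 0.0
crank_knob [([0.5337, -0.1425, 0.0952], 0.8)]
cam_axis [([0.5796, -0.1446, 0.0933], 0.95)]
lid_tab [([0.5097, 0.0244, 0.0507], 0.82), ([0.3875, -0.0044, 0.0042], 0.48)]
crank_knob [([0.5409, -0.1405, 0.0944], 0.63)]
cam_axis [([0.5777, -0.1424, 0.0916], 0.76), ([0.7545, -0.0073, 0.011], 0.72)]
lid_tab [([0.505, 0.0208, 0.0481], 0.58), ([0.3676, -0.121, 0.0108], 0.18)]
crank_knob [([0.5345, -0.1416, 0.0907], 0.93)]
cam_axis [([0.5785, -0.1474, 0.0963], 0.58)]
lid_tab [([0.5078, 0.018, 0.0467], 0.92)]
delta [-0.0572 -0.4374  0.017 ] spin -89.9
```

View pics/w19.png

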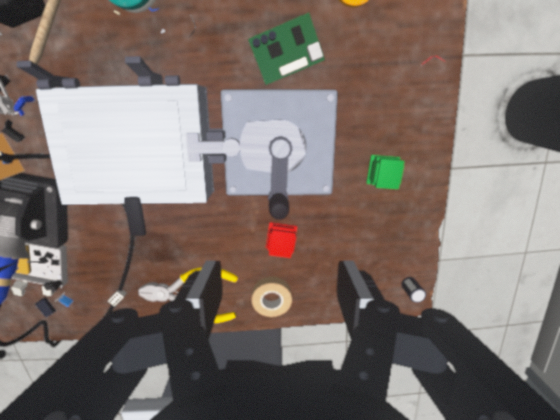

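The crank arm points to the robot side, with the knob at (279,207). The cam nose faces the follower and the bolt overlaps the lid's edge at (195,146). Last comes the switch.

Request:
send_rows(deltas="-0.006 -0.048 0 -8;-0.012 -0.096 0 -16;-0.018 -0.144 0 -24;-0.024 -0.192 0 -32;-0.03 -0.24 0 -40", claw=1)

```text
t: 39.4
eef_pos: [0.5239, 0.1074, 0.2214]
tool_rot: [0.007, 0.95, 0.313, -0.023]
contact_force: [1.1, 0.5, 0.7]
gripper_width: 1.002
grasp_force: 0.0
```

```bash
python3 -c "
from h import *
o=state()
go([.51,.304,.22],86)"
```

```text
t 39.40 tcp [0.5239 0.1074 0.2214] yaw 36.46 z [-0.04  -0.028 -0.999] q [-0.97  0.37  0.82  1.92 -0.29  1.03 -0.95] F [1.1 0.5 0.7] w 1.002 g 0.0
delta [ 0.1056 -0.1663  0.0075] spin -49.5
```

Request:
send_rows(deltas="0.025 -0.04 0 -8;0.05 -0.08 0 -16;0.075 -0.12 0 -25;0.1 -0.16 0 -33;0.105 -0.166 0 -42")

```text
t: 39.9
eef_pos: [0.5088, 0.3092, 0.2155]
tool_rot: [-0.003, 0.773, 0.633, -0.024]
contact_force: [-0.0, -0.1, -0.6]
gripper_width: 0.999
grasp_force: 0.0
```

Request:
send_rows(deltas="0 0 0 -7;0 0 0 -7")

```text
t: 40.1
eef_pos: [0.511, 0.3017, 0.2161]
tool_rot: [-0.003, 0.738, 0.674, -0.024]
contact_force: [0.1, -1.1, 0.4]
gripper_width: 0.999
grasp_force: 0.0
```

```bash
python3 -c "
from h import *
o=state()
p=shot('wrist');lm(p,['switch_knob','switch_pivot'])
go([.509,.3035,.102],86)"
```

```text
t 40.10 tcp [0.511  0.3017 0.2161] yaw 84.86 z [-0.04  -0.029 -0.999] q [-1.05  0.43  0.55  1.77 -0.25  1.06 -0.5 ] F [ 0.1 -1.1  0.4] w 0.999 g 0.0
switch_knob [([0.5106, 0.3057, 0.0944], 0.79)]
switch_pivot [([0.509, 0.3055, 0.0426], 0.85)]
delta [0.0062 0.0018 0.1251] spin -1.5
```

Request:
send_rows(deltas="0.006 0.002 0.04 0;0.006 0.002 0.08 0;0.006 0.002 0.115 0;0.006 0.002 0.125 0;0.006 0.002 0.125 0")

```text
t: 40.75
eef_pos: [0.508, 0.3027, 0.0902]
tool_rot: [-0.003, 0.739, 0.673, -0.026]
contact_force: [-0.3, 0.5, 0.5]
gripper_width: 0.996
grasp_force: 0.0
```

Request:
send_rows(deltas="0 0 0 0;0 0 0 0;0 0 0 0;0 0 0 0;0 0 0 0", claw=0.1, force=25)

```text
t: 41.25
eef_pos: [0.5073, 0.3043, 0.092]
tool_rot: [-0.004, 0.738, 0.674, -0.025]
contact_force: [-6.5, -0.8, 9.4]
gripper_width: 0.256
grasp_force: 24.2
```

Request:
send_rows(deltas="-0.008 0 0 0;-0.016 0 0.002 0;-0.025 0 0.005 0;-0.033 0 0.009 0;-0.033 0 0.009 0")

```text
t: 41.75
eef_pos: [0.5022, 0.2706, 0.0825]
tool_rot: [-0.005, 0.738, 0.674, -0.026]
contact_force: [-6.1, 0.4, 0.5]
gripper_width: 0.256
grasp_force: 25.3
```

Request:
send_rows(deltas="0 0 0 0;0 0 0 0;0 0 0 0;0 0 0 0", claw=1)

```text
t: 42.15
eef_pos: [0.5057, 0.2706, 0.0834]
tool_rot: [-0.003, 0.739, 0.674, -0.024]
contact_force: [-0.2, -0.1, -0.6]
gripper_width: 0.922
grasp_force: 0.0
```

Request:
send_rows(deltas="0 0 -0.05 0;0 0 -0.1 0;0 0 -0.13 0;0 0 -0.13 0;0 0 -0.13 0")

```text
t: 42.65
eef_pos: [0.5107, 0.2744, 0.2136]
tool_rot: [-0.003, 0.739, 0.674, -0.024]
contact_force: [-0.0, -0.1, -0.0]
gripper_width: 0.999
grasp_force: 0.0
```

```bash
python3 -c "
from h import *
o=state()
p=shot('wrist','w20');lm(p,['switch_knob','switch_pivot','lid_tab'])
p=shot('scene');lm(p,['switch_knob','switch_pivot','crank_knob','lid_tab'])
p=shot('top');lm(p,['switch_knob','crank_knob','lid_tab','transformer_1_mid'])"
```

```text
t 42.65 tcp [0.5107 0.2744 0.2136] yaw 84.76 z [-0.039 -0.027 -0.999] q [-1.03  0.41  0.56  1.81 -0.24  1.04 -0.46] F [-0.  -0.1 -0. ] w 0.999 g 0.0
switch_knob [([0.504, 0.2769, 0.0861], 0.82)]
switch_pivot [([0.5064, 0.3024, 0.0454], 0.67)]
lid_tab []
switch_knob [([0.5071, 0.276, 0.0926], 0.73)]
switch_pivot [([0.5083, 0.3023, 0.0401], 0.69)]
crank_knob [([0.5387, -0.1401, 0.0937], 0.82)]
lid_tab [([0.5042, 0.0241, 0.0504], 0.76)]
switch_knob [([0.4991, 0.2769, 0.0906], 0.44)]
crank_knob [([0.5321, -0.1373, 0.0915], 0.75)]
lid_tab []
transformer_1_mid []
```

View pics/w20.png

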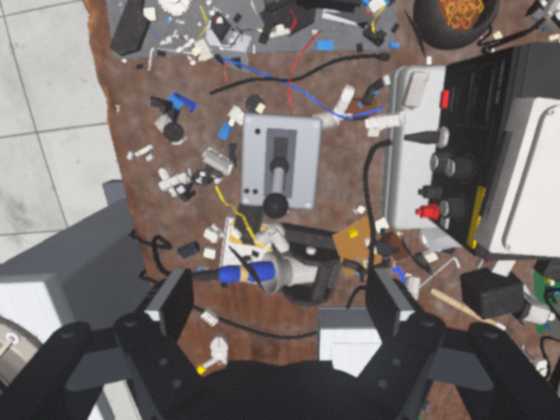

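The lever now leans right, ball at (275,205). I'll measure its angle more exactly.

```bash
python3 -c "
from h import *
from scipy.optimize import least_squares
p=shot('wrist')
m=np.zeros(p['depth'].shape,bool);m[185:225,255:297]=1
P=cloud(p,m);T=P[P[:,2]>.08];print(len(T),T.min(0),T.max(0))
s=least_squares(lambda c:np.linalg.norm(T-c,axis=1)-.012,T.mean(0)-[0,0,.01],loss='soft_l1',f_scale=.001);print(s.x)
c=s.x;print('angle',np.arctan2(.3025-c[1],c[2]-.04))
go([.507,.2715,.093],86)
"
```

```text
596 [0.49142909 0.26448004 0.08003321] [0.51468022 0.28873209 0.10436105]
[0.50287068 0.27506129 0.09131576]
angle 0.4910234110248395
delta [0.0008 0.0013 0.1311] spin -1.2
```

It's about 0.5 rad, which is too close to the limit, so I'll nudge it further onto its end stop.

Request:
send_rows(deltas="0.002 -0.002 0.05 0;0.002 -0.002 0.1 0;0.002 -0.002 0.128 0;0.002 -0.002 0.13 0;0.002 -0.002 0.13 0")

```text
t: 43.9
eef_pos: [0.5037, 0.2726, 0.0835]
tool_rot: [-0.003, 0.739, 0.674, -0.025]
contact_force: [1.5, 0.3, 0.3]
gripper_width: 1.001
grasp_force: 0.0
```

Request:
send_rows(deltas="0 0 0 0;0 0 0 0;0 0 0 0;0 0 0 0;0 0 0 0", claw=0.1, force=25)

```text
t: 44.4
eef_pos: [0.5023, 0.2723, 0.0837]
tool_rot: [-0.004, 0.739, 0.674, -0.025]
contact_force: [-4.8, -1.5, 6.5]
gripper_width: 0.258
grasp_force: 24.3
```

Request:
send_rows(deltas="-0.003 0 0.002 0;-0.006 0 0.004 0;-0.008 0 0.005 0;-0.008 0 0.005 0")

```text
t: 44.8
eef_pos: [0.502, 0.2692, 0.0814]
tool_rot: [-0.006, 0.738, 0.675, -0.022]
contact_force: [-9.3, 5.5, 24.3]
gripper_width: 0.256
grasp_force: 25.5
```

```bash
python3 -c "
from h import *
o=state();M=Rt(o).as_matrix();print(o['eef_pos']-.011*M[:,2])"
```

```text
t 44.80 tcp [0.502  0.2692 0.0814] yaw 84.90 z [-0.04  -0.021 -0.999] q [-0.95  0.57  0.47  1.93 -0.36  0.78 -0.36] F [-9.3  5.5 24.3] w 0.256 g 25.5
[0.50249397 0.26944395 0.09239364]
```

It met the end stop (force rose, motion stopped). I'll release and verify.

Request:
send_rows(deltas="0.002 0 -0.003 0;0.002 0 -0.003 0;0.002 0 -0.003 0;0.002 0 -0.003 0", claw=1)

```text
t: 45.2
eef_pos: [0.5027, 0.2662, 0.081]
tool_rot: [-0.003, 0.739, 0.673, -0.025]
contact_force: [-0.2, -0.2, -0.9]
gripper_width: 0.92
grasp_force: 0.0
```

Request:
send_rows(deltas="0 0 -0.05 0;0 0 -0.1 0;0 0 -0.13 0;0 0 -0.13 0;0 0 -0.13 0")

```text
t: 45.7
eef_pos: [0.508, 0.2703, 0.2113]
tool_rot: [-0.003, 0.739, 0.674, -0.024]
contact_force: [0.6, 0.0, -0.6]
gripper_width: 1.001
grasp_force: 0.0
```

```bash
python3 -c "
from h import *
from scipy.optimize import least_squares
o=state()
p=shot('wrist');lm(p,['switch_knob','switch_pivot'])
d=bot.masks_of(p,'switch_knob')
P=cloud(p,d[0]['mask']);T=P[P[:,2]>.083];print(T.min(0),T.max(0))
s=least_squares(lambda c:np.linalg.norm(T-c,axis=1)-.012,[.503,.272,.09],loss='soft_l1',f_scale=.001);print(s.x)
print('angle',np.arctan2(.3035-s.x[1],s.x[2]-.042))
p=shot('scene');lm(p,['crank_knob','lid_tab'])
"
```

```text
t 45.70 tcp [0.508  0.2703 0.2113] yaw 84.75 z [-0.04  -0.028 -0.999] q [-1.03  0.41  0.57  1.82 -0.24  1.03 -0.46] F [ 0.6  0.  -0.6] w 1.001 g 0.0
switch_knob [([0.5051, 0.2726, 0.085], 0.71)]
switch_pivot [([0.507, 0.302, 0.0448], 0.59)]
[0.49079118 0.26222691 0.08341227] [0.51343743 0.28364526 0.10225504]
[0.50228229 0.27122429 0.0891707 ]
angle 0.6000649843189633
crank_knob [([0.5388, -0.1395, 0.0919], 0.88)]
lid_tab [([0.5029, 0.0209, 0.051], 0.73), ([0.3866, -0.0005, 0.0129], 0.57), ([0.5803, -0.1421, 0.0928], 0.51)]
```

```bash
python3 -c "
from station import bot
print(bot.hand_in())"
```

```text
the job is handed in; nothing more can be done
None
```

I handed the job in, but the hand-in gave no verdict: the switch is fully right (about 0.60 rad), both transformers I could find (no third showed in any view) are in the case under the shut lid, and the crank is on its high dwell with the bolt over the lid.

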